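# Dock the lidded parts boxes on their plates

### The arm

A 6-joint arm with a two-finger parallel gripper is mounted at the origin on a cart in front of the work surface, level with it; the furniture and walls round the work are solid. World frame = base frame: x ahead of the robot, y to its left, z up, the work surface at z = 0. Lengths are in m, angles in degrees, forces in N, time in s.
With the tool pointing down it reaches from about 0.4 to 0.825 m from the base axis. Payload 7 kg.
Tool frame: the origin (TCP) lies at the centre of the arm's flange, where the gripper is bolted on; the fingertips stand 178 mm ahead of it and the grasp point (between the pads) lies 159 mm ahead of it; x points along the fingers, y is the direction in which the jaws open and shut, and the axes are right-handed (so a half turn about x gives the same grasp; the last joint's range is limited). The gripper opens to 88 mm and grips with 3 to 60 N. Pads are 19 mm wide; open, the fingers measure 130 mm over their backs; the gripper's body (78 mm by 193 mm) begins 47 mm behind the grasp point.
Start: joints at [92.309, 20.546, 0.682, 0, -70.136, -16.507], TCP at [0.166, 0.654, 0.405] pointing down, gripper open.
Joint ranges: [-176.03, 176.03], [-82.01, 121.73], [-58.28, 71.71], [-173.87, 95.51], [-174.79, -0.11], [-173.66, 173.66]. Speed limits (degrees/s): [136.94, 136.94, 172.46, 180, 180, 180].

### API

Orientations are given as [roll, pitch, yaw] about the fixed x, y, z axes, in that order (R = Rz(yaw) Ry(pitch) Rx(roll)).
In Python, from plant import ctrl gives the robot as it stands. The module is installed in compiled form; this text tells all that it offers.
- The arm moves only by the shell command python3 -m inch 'ROWS'. ROWS is JSON, one flat list of numbers, 7 for each row, row after row: the shift along the tool's x, y, z in m, then the turn, a rotation vector about the tool's x, y, z in degrees, then the finger opening in m, from 0 to 0.0876. In form: [dx, dy, dz, rx, ry, rz, hand, dx, dy, dz, rx, ry, rz, hand, ...]. A call has 1 to 20 rows; each row shifts and turns the pose as measured when the row begins, along the tool's axes as they then stand; what a row does not reach is not made up. A row lasts 1/8 s, in which the tool goes at most 62.5 mm and 10.7 degrees, less where a joint would pass 70% of its speed; a pose out of reach is approached as far as the arm can. A call with a gripper value outside its range is refused whole. The fingers move at their own pace and stop on an object; the grip force is fixed at half the most. Time passes only in rows, so rows that do not move let the fingers close. It gives the time, the measured TCP pose, the force and the opening at its end, in the units of the state.
- ctrl.get_obs(): the state, without advancing time (a new reading comes with each control period).
- ctrl.snapshot(name): name is "scene" or "top"; returns a dict with "color" (480x640x3 uint8, red, green, blue), "depth" (480x640 float32, m along the optical axis (not along the pixel's ray), 0 where there is no reading), "K" (3x3 intrinsics, pixels), "position" and "attitude" of the camera in the world. Camera axes: x right, y up, looking along -z (the intrinsics and any distortion apply to the point x, -y, -z); pixel columns grow to the right and rows downward; lengths in m; the calibration is good to about 2 mm. A picture is of the moment at which its call begins.
- ctrl.close_job(): hands the job in, once; it reports no verdict.
The state is a dict: "clock": time; "joint_pos": joint angles; "qvel": joint speeds; "tau": joint torques, N m; "tool_pos": TCP position; "orientation": TCP orientation; "force": force on the tool from outside, world axes, zero at the start; "moment": the same for the moment, N m; "opening": finger opening in m.
Only numpy, scipy, OpenCV 4.12 (cv2) and the standard library are available. Lean on these libraries where they do the work, as an engineer would, in place of code of your own. Each camera call takes 0.05 s, during which the arm holds its last target.

### The job

Put the four lidded parts boxes away on the docking plates screwed to the table: the two long boxes stacked on the long plate and the two short boxes on the short plate, in each stack the deep, heavy box at the bottom and the shallow one on its lid, every box fully home over the lugs beneath it. Set the boxes down rather than dropping them, and leave the carton, the jar, the tape measure and the sanding block where they are.

Things in the scene. Friction and masses are not known exactly. Their poses are not given: they have to be found in the camera images.
- long_deep_mid (a point): long deep parts box: grey plastic, dark lid, 112 mm long (x), 56 wide (y), 78 tall to the lid's top, plus four tapered lugs (14 mm wide, 8 tall; x +-38, y +-15). Pockets below (9.5 deep) drop over the same lugs of the long plate or a long box, 1.5 mm play, 4 mm lead-in, till its underside rests at the lugs' foot. Same either way round. 0.1-0.5 kg. Point: centre, 39 mm above underside; z up.
- long_shallow_mid (a point): long shallow parts box: grey plastic, dark lid, 112 mm long (x), 56 wide (y), 46 tall to the lid's top, plus four tapered lugs (14 mm wide, 8 tall; x +-38, y +-15). Pockets below (9.5 deep) drop over the same lugs of the long plate or a long box, 1.5 mm play, 4 mm lead-in, till its underside rests at the lugs' foot. Same either way round. 0.1-0.5 kg. Point: centre, 23 mm above underside; z up.
- short_deep_mid (a point): short deep parts box: grey plastic, dark lid, 74 mm long (x), 56 wide (y), 78 tall to the lid's top, plus four tapered lugs (14 mm wide, 8 tall; x +-20, y +-15). Pockets below (9.5 deep) drop over the same lugs of the short plate or a short box, 1.5 mm play, 4 mm lead-in, till its underside rests at the lugs' foot. Same either way round. 0.1-0.5 kg. Point: centre, 39 mm above underside; z up.
- short_shallow_mid (a point): short shallow parts box: grey plastic, dark lid, 74 mm long (x), 56 wide (y), 46 tall to the lid's top, plus four tapered lugs (14 mm wide, 8 tall; x +-20, y +-15). Pockets below (9.5 deep) drop over the same lugs of the short plate or a short box, 1.5 mm play, 4 mm lead-in, till its underside rests at the lugs' foot. Same either way round. 0.1-0.5 kg. Point: centre, 23 mm above underside; z up.
- long_plate_top (a point): The long docking plate: dark grey plastic plate screwed to the table, 150 mm long (its x) by 66 mm wide (its y), 12 mm thick, with four upright lugs like those of the box lids at x = +-38, y = +-15 mm; a long box stands on it centred, with its length along the plate's. This point is the centre of its upper face, at the foot of the lugs; z is up.
- short_plate_top (a point): The short docking plate: dark grey plastic plate screwed to the table, 112 mm long (its x) by 66 mm wide (its y), 12 mm thick, with four upright lugs like those of the box lids at x = +-20, y = +-15 mm; a short box stands on it centred, with its length along the plate's. This point is the centre of its upper face, at the foot of the lugs; z is up.
- belt_carton: Loose small brown carton, 65 x 100 x 45 mm, standing among the boxes; a bystander. Origin at the centre of its underside.
- red_lid_jar: Loose white plastic jar with a red lid, 64 mm across, 82 mm tall; a bystander. Origin at the centre of its underside.
- tape_rule: Loose yellow tape measure lying on its side, 68 x 85 x 34 mm; a bystander. Origin at the centre of its underside.
- wood_block: Loose wooden sanding block, 66 x 112 x 32 mm; a bystander. Origin at the centre of its underside.
Mind the look-alikes: they are no part of the job. What is shaped like the part that bears long_shallow_mid but yellow is not meant.

How it is judged (in metres and radians):
At the end, for the whole second after the job is handed in: On each plate its deep box, on that its shallow box: each seated over the lugs (height within 3 mm), centred on the plate within 6 mm (upper box 8 mm), along the plate within 0.12 rad either way round, upright within 0.05 rad, released and at rest (horizontal distance between long_deep_mid and long_plate_top below 0.006 m and z of long_deep_mid in the frame of long_plate_top between 0.036 and 0.042 m and angle between the x axis of each of long_deep_mid, long_shallow_mid and the x axis of long_plate_top, either way round below 0.12 rad and angle between each of long_deep_mid, long_shallow_mid, short_deep_mid, short_shallow_mid's own z axis and vertical below 0.05 rad and linear speed of each of long_deep, long_shallow, short_deep, short_shallow below 0.02 m/s and angular speed of each of long_deep, long_shallow, short_deep, short_shallow below 0.1 rad/s and contact force between the fingers and long_deep below 0.1 N and horizontal distance between long_shallow_mid and long_plate_top below 0.008 m and z of long_shallow_mid in the frame of long_plate_top between 0.098 and 0.104 m and contact force between the fingers and long_shallow below 0.1 N and horizontal distance between short_deep_mid and short_plate_top below 0.006 m and z of short_deep_mid in the frame of short_plate_top between 0.036 and 0.042 m and angle between the x axis of each of short_deep_mid, short_shallow_mid and the x axis of short_plate_top, either way round below 0.12 rad and contact force between the fingers and short_deep below 0.1 N and horizontal distance between short_shallow_mid and short_plate_top below 0.008 m and z of short_shallow_mid in the frame of short_plate_top between 0.098 and 0.104 m and contact force between the fingers and short_shallow below 0.1 N); the robot touches nothing.
It fails at once if a parts box is dropped or thrown (faster than 0.7 m/s while out of the fingers: a free fall of about 25 mm) ((linear speed of long_deep above 0.7 m/s and contact force between the fingers and long_deep below 0.05 N) or (linear speed of long_shallow above 0.7 m/s and contact force between the fingers and long_shallow below 0.05 N) or (linear speed of short_deep above 0.7 m/s and contact force between the fingers and short_deep below 0.05 N) or (linear speed of short_shallow above 0.7 m/s and contact force between the fingers and short_shallow below 0.05 N)).
It fails at once if the carton is moved by more than 25 mm or knocked over (distance of belt_carton from where it was at the start of the episode above 0.025 m or angle between belt_carton's own z axis and vertical above 0.3 rad).
It fails at once if the jar is moved by more than 25 mm or knocked over (distance of red_lid_jar from where it was at the start of the episode above 0.025 m or angle between red_lid_jar's own z axis and vertical above 0.3 rad).
It fails at once if the tape measure is moved by more than 25 mm or knocked over (distance of tape_rule from where it was at the start of the episode above 0.025 m or angle between tape_rule's own z axis and vertical above 0.3 rad).
It fails at once if the sanding block is moved by more than 25 mm or knocked over (distance of wood_block from where it was at the start of the episode above 0.025 m or angle between wood_block's own z axis and vertical above 0.3 rad).
It also fails if it takes over 128 s, if anything falls off the work surface, if the arm or the gripper's body presses on something with over 40 N, if the wrist force passes 120 N, or if a joint passes its speed limit or range.

## Working session

There is one attempt and no reset: what is moved stays moved. The work goes in short steps, Python scripts to look and compute and a shell command to move; the robot and the scene stay as the last step left them, time stands still between calls to the robot, and variables do not carry over. Pictures are saved under pics/ and viewed, and the job is handed in when it is done.

```bash
mkdir -p pics; ls
python3 - <<'E'
from plant import ctrl
import cv2,numpy as np
print(ctrl.get_obs())
for n in("scene","top"):
    s=ctrl.snapshot(n); cv2.imwrite(f"pics/{n}0.png",s["color"][:,:,::-1]); print(n,s["K"],s["position"],s["attitude"],[k for k in s]); np.savez(f"{n}0.npz",**s)
E
```

```text
pics
{'clock': 0.0, 'joint_pos': array([ 9.23106240e+01,  2.05931033e+01,  6.34036072e-01, -2.10872091e-02,
       -7.01338350e+01, -1.65059189e+01]), 'qvel': array([ 0.15819152, -0.00130629, -0.0852886 , -0.01909073, -0.05169945,
       -0.02302203]), 'tau': array([ 1.57304448e-04, -5.82718956e+01,  2.93048841e+01,  6.99746355e+00,
        6.73916191e-03, -1.53012897e-04]), 'tool_pos': array([0.16548949, 0.65421049, 0.40370254]), 'orientation': array([ 94.46261382,  89.90500569, -99.73986316]), 'force': array([ 0.05135713, -0.22262461,  0.36573636]), 'moment': array([0.01051813, 0.02256716, 0.02441548]), 'opening': 0.08777115463583907}
scene [[573.46733872   0.         326.81988511]
 [  0.         573.46733872 241.1883904 ]
 [  0.           0.           1.        ]] [-0.1025054  -0.94169429  0.94663521] [ 54.91645057   1.33418605 -37.7235188 ] ['color', 'depth', 'K', 'position', 'attitude']
top [[522.96837706   0.         317.42907651]
 [  0.         522.96837706 242.88463714]
 [  0.           0.           1.        ]] [0.35724159 0.0561804  1.6012389 ] [ 1.04231378e+01  1.96973294e-03 -9.04466332e+01] ['color', 'depth', 'K', 'position', 'attitude']
```

View pics/scene0.png

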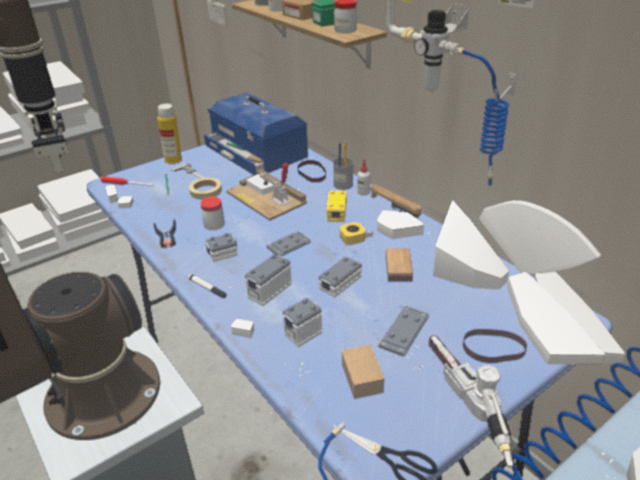

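View pics/top0.png

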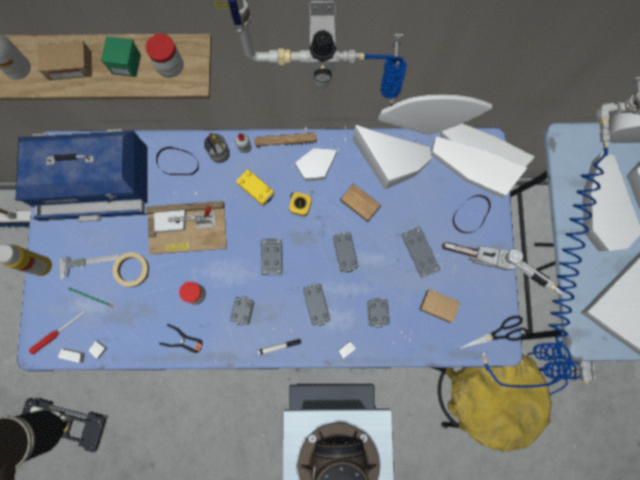

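Both pictures show the same layout. In the top image:
- Grey things: (271,257) and (421,251) look like plates. (316,304), (345,252), (241,311) and (377,311) look like boxes.
- Look-alike: the yellow box at (254,186).
- Bystanders: carton (440,305), jar (192,293), tape (299,203), sanding block (360,202).

I'll check these against depth and close crops.

```bash
cat > h.py <<'E'
import numpy as np, cv2
from scipy.spatial.transform import Rotation as R
def cloud(s):
    K=s["K"]; d=s["depth"]; v,u=np.mgrid[:480,:640]
    x=(u-K[0,2])/K[0,0]*d; y=(v-K[1,2])/K[1,1]*d
    P=np.stack([x,-y,-d],-1)@R.from_euler('xyz',s["attitude"],degrees=True).as_matrix().T+s["position"]
    P[d==0]=np.nan
    return P
def proj(s,p):
    q=R.from_euler('xyz',s["attitude"],degrees=True).inv().apply(np.atleast_2d(p)-s["position"])
    return np.stack([s["K"][0,0]*q[:,0]/-q[:,2]+s["K"][0,2], s["K"][1,1]*-q[:,1]/-q[:,2]+s["K"][1,2]],-1)
E
python3 - <<'E'
from h import *
s=dict(np.load("top0.npz")); P=cloud(s)
for n,(u,v) in dict(sp=(271,257),lp=(421,251),ld=(316,304),ls=(345,252),ss=(241,311),sd=(377,311),yel=(254,186),carton=(440,305),jar=(192,293),tape=(299,203),wood=(360,202),table=(290,280)).items(): print(n,P[v,u].round(3))
c=s["color"][170:340,170:470,::-1]; cv2.imwrite("pics/crop0.png",cv2.resize(c,(800,453),interpolation=cv2.INTER_CUBIC))
s=dict(np.load("scene0.npz")); c=s["color"][190:400,190:450,::-1]; cv2.imwrite("pics/crop1.png",cv2.resize(c,(740,600),interpolation=cv2.INTER_CUBIC))
E
```

```text
sp [0.607 0.197 0.008]
lp [ 0.622 -0.266  0.007]
ld [0.457 0.06  0.081]
ls [ 0.615 -0.029  0.047]
ss [0.441 0.282 0.041]
sd [ 0.436 -0.116  0.081]
yel [0.822 0.248 0.05 ]
carton [ 0.454 -0.307  0.045]
jar [0.492 0.42  0.077]
tape [0.77  0.11  0.039]
wood [ 0.772 -0.078  0.036]
table [0.536 0.139 0.001]
```

View pics/crop0.png

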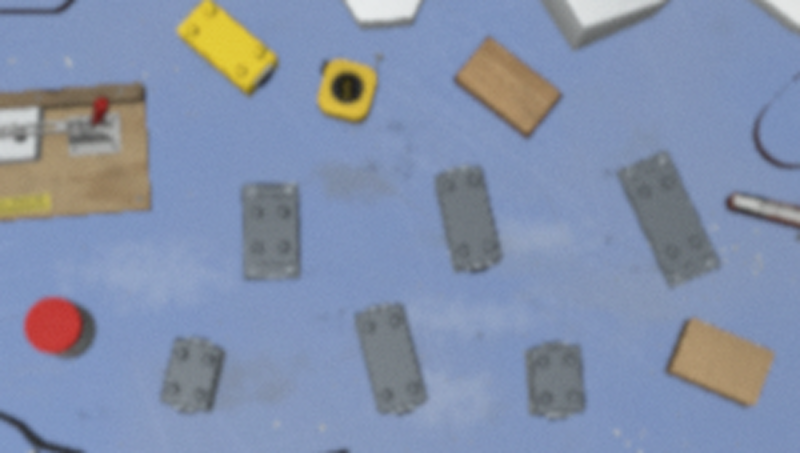

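View pics/crop1.png

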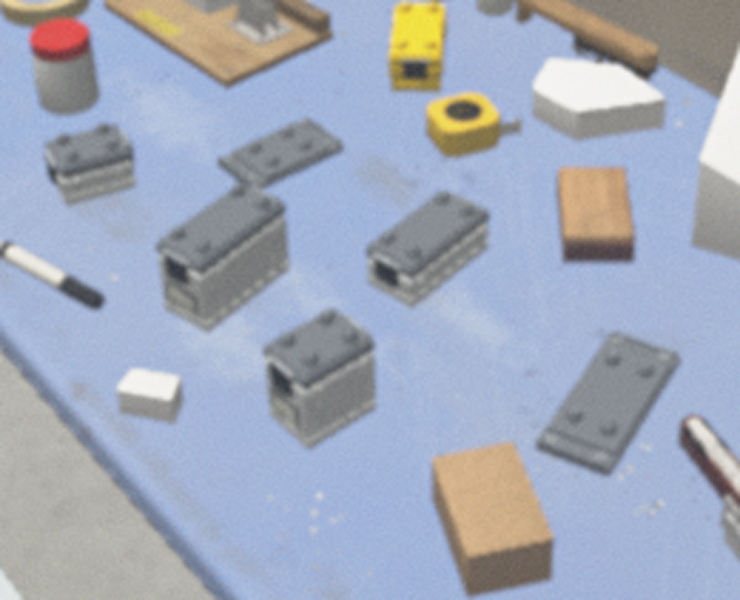

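The choice is clear: the heights fit (deep lids 0.08, shallow 0.045, plates 0.012). Next I'll measure precise poses.

```bash
cat > meas.py <<'E'
from h import *
from plant import ctrl
from scipy.optimize import minimize
def grab(n,k=6):
    S=[ctrl.snapshot(n) for _ in range(k)]
    s=dict(S[0]); s["color"]=np.mean([q["color"].astype(float) for q in S],0)
    D=np.stack([q["depth"] for q in S]); D[D==0]=np.nan; s["depth"]=np.nan_to_num(np.nanmedian(D,0)).astype(np.float32); return s
def rectfit(pts,L,W,x0):
    # best rectangle LxW enclosing: penalise points outside; centre by balancing extents
    def ext(th):
        c,s=np.cos(th),np.sin(th); a=pts@[c,s]; b=pts@[-s,c]
        return a,b
    best=None
    for th in np.radians(np.arange(-45,45.01,.25)):
        a,b=ext(th); q=[np.percentile(a,1),np.percentile(a,99),np.percentile(b,1),np.percentile(b,99)]
        ar=(q[1]-q[0])+(q[3]-q[2])
        if best is None or ar<best[0]: best=(ar,th,q)
    _,th,q=best; c,s=np.cos(th),np.sin(th); m=np.array([(q[0]+q[1])/2,(q[2]+q[3])/2])
    return np.array([[c,-s],[s,c]])@m,np.degrees(th),q[1]-q[0],q[3]-q[2]
E
python3 - <<'E'
from meas import *
T=dict(sp=(.607,.197,.012,.112,.066),lp=(.622,-.266,.012,.15,.066),ld=(.457,.06,.078,.112,.056),ls=(.615,-.029,.046,.112,.056),ss=(.441,.282,.046,.074,.056),sd=(.436,-.116,.078,.074,.056))
for cam in("top","scene"):
    s=grab(cam); np.savez(cam+"1.npz",**s); P=cloud(s); c=s["color"]
    hsv=cv2.cvtColor(c.astype(np.uint8),cv2.COLOR_RGB2HSV)
    # fix pixel XY by intersecting ray with known plane
    for n,(x,y,h,L,W) in T.items():
        m=(np.hypot(P[...,0]-x,P[...,1]-y)<.1)&(hsv[...,1]<75)
        if h>.02: m&=(P[...,2]>h-.011)
        else: m&=(P[...,2]<.03)
        m=m.astype(np.uint8); k,lab,st,ce=cv2.connectedComponentsWithStats(m); 
        i=1+np.argmax(st[1:,4]); m=lab==i
        z=P[m][:,2]
        d=P[m]-s["position"]; q=s["position"]+d*((h-s["position"][2])/d[:,2])[:,None]
        r=rectfit(q[:,:2],L,W,None)
        print(cam,n,m.sum(),"z med %.4f"%np.median(z),r[0].round(4),"yaw %.2f L %.4f W %.4f"%r[1:])
E
```

```text
top sp 819 z med 0.0124 [0.6094 0.197 ] yaw 2.75 L 0.1143 W 0.0656
top lp 2732 z med 0.0032 [ 0.6159 -0.2635] yaw -22.75 L 0.1787 W 0.1847
top ld 766 z med 0.0791 [0.4587 0.0596] yaw 13.50 L 0.1144 W 0.0542
top ls 703 z med 0.0473 [ 0.618  -0.0293] yaw 11.50 L 0.1142 W 0.0547
top ss 502 z med 0.0469 [0.4441 0.2797] yaw -13.00 L 0.0776 W 0.0549
top sd 515 z med 0.0789 [ 0.4344 -0.1211] yaw 2.25 L 0.0773 W 0.0543
scene sp 2028 z med 0.0001 [0.6021 0.1854] yaw 37.75 L 0.1728 W 0.1852
scene lp 3983 z med 0.0006 [ 0.6116 -0.2731] yaw 17.25 L 0.1840 W 0.1794
scene ld 723 z med 0.0773 [0.4503 0.0485] yaw 14.50 L 0.1166 W 0.0598
scene ls 688 z med 0.0452 [ 0.6092 -0.0402] yaw 10.75 L 0.1172 W 0.0591
scene ss 393 z med 0.0448 [0.4373 0.2702] yaw -10.75 L 0.0772 W 0.0679
scene sd 643 z med 0.0774 [ 0.4256 -0.1312] yaw 3.50 L 0.0799 W 0.0595
```

Run:
```python
from h import *
for cam in("top","scene"):
    s=dict(np.load(cam+"1.npz")); c=s["color"]; P=cloud(s)
    hsv=cv2.cvtColor(c.astype(np.uint8),cv2.COLOR_RGB2HSV)
    near=np.hypot(P[...,0]-.49,P[...,1]-.41)<.1
    m=near&((hsv[...,0]<8)|(hsv[...,0]>172))&(hsv[...,1]>150)
    v,u=np.nonzero(m); print(cam,m.sum(),u.mean(),v.mean(),u.min(),u.max(),v.min(),v.max(),np.nanmedian(P[m],0).round(4))
    near=np.hypot(P[...,0]-.77,P[...,1]-.11)<.06
    m=near&(hsv[...,0]>15)&(hsv[...,0]<35)&(hsv[...,1]>130)
    print("tape",m.sum(),np.nanmedian(P[m],0).round(4))
    # table plane fit
    q=P[(np.abs(P[...,2])<.02)&(P[...,0]>.35)&(P[...,0]<.9)&(np.abs(P[...,1])<.45)&(hsv[...,0]>100)&(hsv[...,0]<125)&(hsv[...,1]>70)]
    A=np.c_[q[:,:2],np.ones(len(q))]; print("plane",np.linalg.lstsq(A,q[:,2],rcond=None)[0].round(4),len(q))
```

```text
top 308 189.8961038961039 291.66883116883116 180 200 283 301 [0.4947 0.4252 0.0829]
tape 285 [0.7669 0.1069 0.0349]
plane [0.0013 0.0002 0.0008] 34779
scene 152 210.28947368421052 202.07894736842104 202 219 197 207 [0.4947 0.4213 0.0808]
tape 179 [0.7567 0.0942 0.0323]
plane [ 0.0003 -0.0019 -0.0003] 48
```

```bash
cat > go.py <<'E'
import sys
from h import *
from plant import ctrl
# usage: go.py x y z(grasp pt) boxyaw(deg)
def plan(x,y,z,yaw):
    o=ctrl.get_obs(); Rc=R.from_euler('xyz',o["orientation"],degrees=True); M=Rc.as_matrix()
    g=o["tool_pos"]+M[:,0]*.159
    print("t %.2f"%o["clock"],"grasp",g.round(4),"boxyaw %.2f"%((np.degrees(np.arctan2(M[1,1],M[0,1]))-90+90)%180-90),"tooly",M[:,1].round(3),"tilt %.2f"%np.degrees(np.arccos(-M[2,0])),"open %.4f"%o["opening"],"F",o["force"].round(1),"q",o["joint_pos"].round(1))
    for a in (yaw+90,yaw-90):
        c,s=np.cos(np.radians(a)),np.sin(np.radians(a))
        Rd=R.from_matrix(np.array([[0,c,s],[0,s,-c],[-1,0,0]]))
        rv=np.degrees((Rc.inv()*Rd).as_rotvec())
        d=np.array([x,y,z])-np.array([0,0,-.159])-o["tool_pos"]
        print("  turn",rv.round(2)," shift in current",(M.T@d*1000).round(1),"mm; in desired frame",(Rd.as_matrix().T@d*1000).round(1))
if __name__=="__main__": plan(*map(float,sys.argv[1:]))
E
python3 go.py .4587 .0596 .20 13.5
```

```text
t 0.70 grasp [0.1656 0.6543 0.2457] boxyaw -14.20 tooly [-0.245 -0.969  0.   ] tilt 0.00 open 0.0878 F [ 0.8 -0.4  0.1] q [ 92.3  20.5   0.7  -0.  -70.1 -16.5]
  turn [152.3   0.   -0. ]  shift in current [  45.7  504.7 -430.1] mm; in desired frame [  45.7 -646.7  146.2]
  turn [-27.7   0.    0. ]  shift in current [  45.7  504.7 -430.1] mm; in desired frame [  45.7  646.7 -146.2]
```

```bash
python3 -m inch '[0,0,0,-9.3,0,0,0.0876, 0,0,0,-9.2,0,0,0.0876, 0,0,0,-9.2,0,0,0.0876, 0,0.054,-0.0122,0,0,0,0.0876, 0,0.054,-0.0122,0,0,0,0.0876, 0,0.054,-0.0122,0,0,0,0.0876, 0,0.054,-0.0122,0,0,0,0.0876, 0,0.054,-0.0122,0,0,0,0.0876, 0,0.054,-0.0122,0,0,0,0.0876, 0,0.054,-0.0122,0,0,0,0.0876, 0,0.054,-0.0122,0,0,0,0.0876]'; python3 go.py .4587 .0596 .20 13.5
```

```text
clock: 2.08
tool_pos: [0.3714, 0.2513, 0.4048]
orientation: [-152.3, 89.8, 42.5]
force: [1.2, 0.9, 0.8]
opening: 0.0875
t 2.08 grasp [0.3718 0.2517 0.2458] boxyaw 14.81 tooly [ 0.256 -0.967 -0.002] tilt 0.20 open 0.0875 F [1.2 0.9 0.8] q [ 59.4  -1.5 -26.5   0.1 -64.8  45.3]
  turn [-1.7869e+02 -1.5000e-01 -2.8000e-01]  shift in current [ 45.6 207.7 -35.2] mm; in desired frame [  45.8 -206.8   40.1]
  turn [ 1.31 -0.18  0.1 ]  shift in current [ 45.6 207.7 -35.2] mm; in desired frame [ 45.8 206.8 -40.1]
```

```bash
python3 -m inch '[0,0.052,-0.010,0.4,0,0,0.0876, 0,0.052,-0.010,0.3,0,0,0.0876, 0,0.052,-0.010,0.3,0,0,0.0876, 0,0.051,-0.010,0.3,0,0,0.0876, 0,0,0,0,0,0,0.0876]'; python3 go.py .4587 .0596 .20 13.5
python3 - <<'E'
from meas import *
M=None
o=ctrl.get_obs(); Rm=R.from_euler('xyz',o["orientation"],degrees=True).as_matrix()
for cam in("top","scene"):
    s=grab(cam,2); np.savez(cam+"2.npz",**s); c=s["color"].astype(np.uint8)[:,:,::-1].copy()
    cs=[]
    for p in ([.178,.044,0],[.178,-.044,0],[.159,0,0],[0,0,0]):
        q=proj(s,o["tool_pos"]+Rm@p)[0]; cs.append(q.round(1)); 
    print(cam,cs)
    u,v=cs[2].astype(int); x0,y0=max(0,u-75),max(0,v-75)
    cr=cv2.resize(c[y0:y0+150,x0:x0+200],None,fx=4,fy=4,interpolation=cv2.INTER_CUBIC)
    for q in cs: cv2.drawMarker(cr,tuple(((q+.5-[x0,y0])*4-.5).astype(int).tolist()),(0,255,0),0,12,1)
    cv2.imwrite(f"pics/g_{cam}.png",cr)
E
```

```text
clock: 2.7
tool_pos: [0.4636, 0.0507, 0.4066]
orientation: [-156.3, 89.5, 36.9]
force: [-0.2, 0.8, -0.7]
opening: 0.0876
t 2.70 grasp [0.4647 0.0515 0.2476] boxyaw 13.27 tooly [ 0.23  -0.973 -0.004] tilt 0.51 open 0.0876 F [-0.2  0.8 -0.7] q [ 30.5   0.2 -24.5  -0.1 -64.8  72.8]
  turn [179.77   0.32   0.73]  shift in current [47.6 -9.6  3.1] mm; in desired frame [47.6  9.8 -2.7]
  turn [-0.23 -0.47  0.2 ]  shift in current [47.6 -9.6  3.1] mm; in desired frame [47.6 -9.8  2.7]
top [array([335.2, 293.3]), array([302.5, 301.3]), array([318.9, 296.8]), array([319.5, 291.7])]
scene [array([279.8, 221.5]), array([252.7, 209.2]), array([265.3, 208.4]), array([258.8, 146.1])]meas.py:7: RuntimeWarning: All-NaN slice encountered
  D=np.stack([q["depth"] for q in S]); D[D==0]=np.nan; s["depth"]=np.nan_to_num(np.nanmedian(D,0)).astype(np.float32); return s
```

View pics/g_top.png

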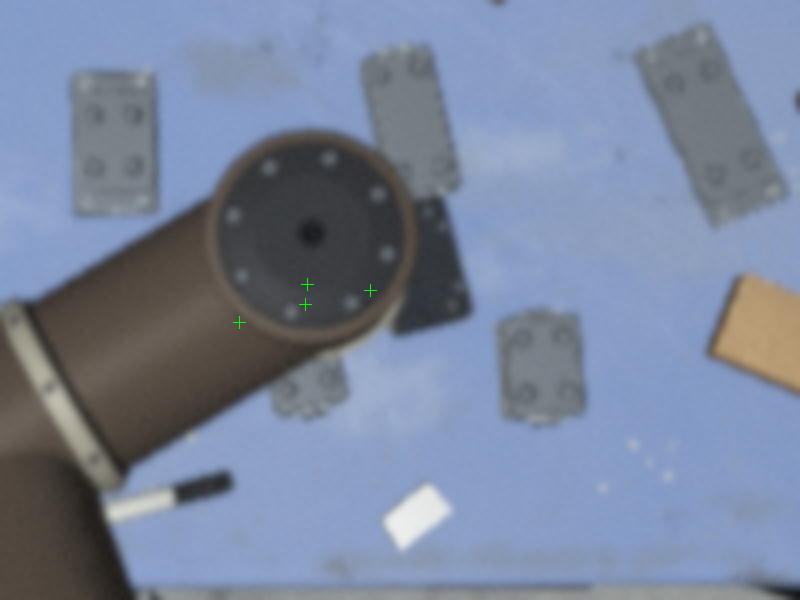

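View pics/g_scene.png

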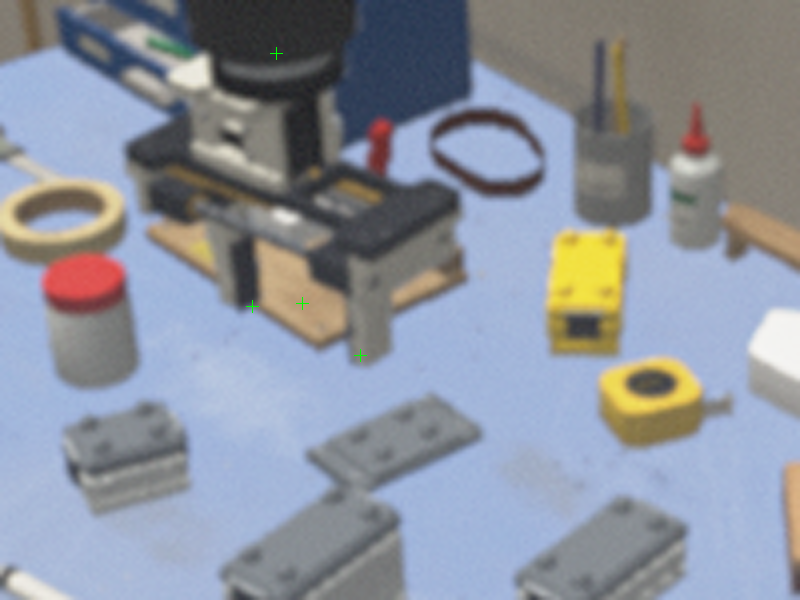

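```bash
python3 - <<'E' 2>/dev/null
from meas import *
o=ctrl.get_obs(); Rm=R.from_euler('xyz',o["orientation"],degrees=True).as_matrix()
print(o["tool_pos"].round(4), np.abs(o["qvel"]).max())
pts={"top":[[.085,.0965,.039],[.085,.0965,-.039],[.11,.0965,.039],[.11,.0965,-.039]],"scene":[[.178,.044,.0095],[.178,.044,-.0095],[.178,-.044,.0095],[.178,-.044,-.0095],[.112,.0965,.039],[.112,.0965,-.039],[.112,-.0965,.039],[.112,-.0965,-.039]]}
for cam in("top","scene"):
    s=grab(cam,4); c=s["color"].astype(np.uint8)[:,:,::-1].copy()
    u,v=proj(s,o["tool_pos"]+Rm@[.12,0,0])[0].astype(int); x0,y0=max(0,u-50),max(0,v-37)
    cr=cv2.resize(c[y0:y0+75,x0:x0+100],None,fx=8,fy=8,interpolation=cv2.INTER_CUBIC)
    for p in pts[cam]:
        q=proj(s,o["tool_pos"]+Rm@p)[0]
        cv2.drawMarker(cr,tuple(((q+.5-[x0,y0])*8-.5).astype(int).tolist()),(0,255,0),0,12,1)
    cv2.imwrite(f"pics/g2_{cam}.png",cr)
E
```

```text
[0.4626 0.0541 0.4067] 1.013498065060772
```

View pics/g2_top.png

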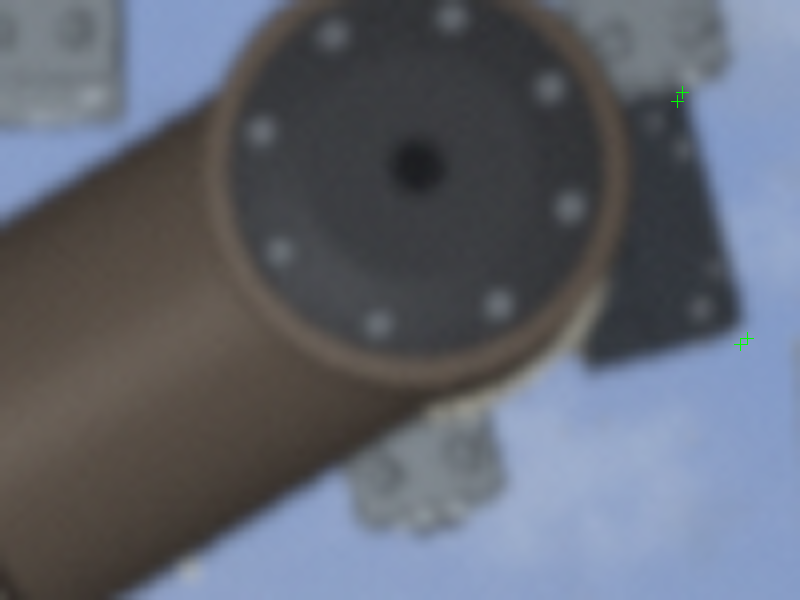

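View pics/g2_scene.png

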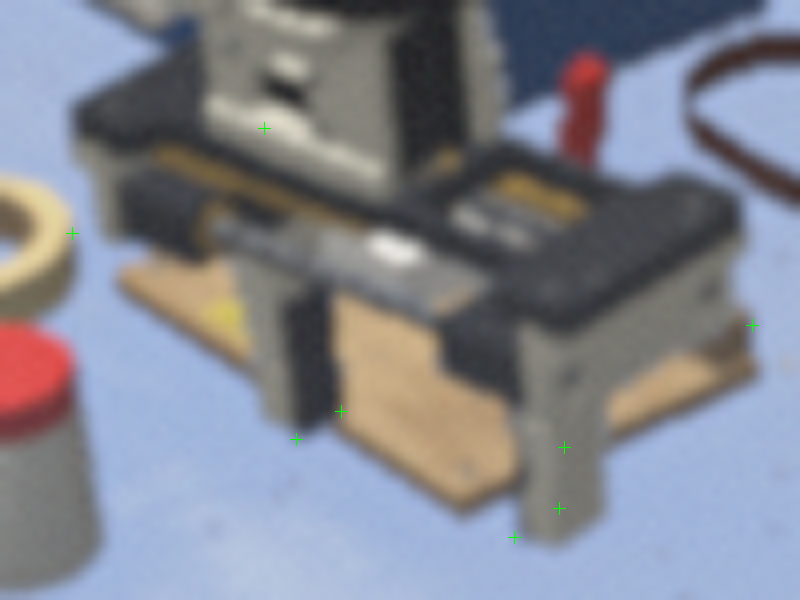

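```bash
python3 - <<'E' 2>/dev/null
from h import *
def corners(x,y,yaw,L,W,z):
    c,s=np.cos(np.radians(yaw)),np.sin(np.radians(yaw))
    return [[x+c*a-s*b,y+s*a+c*b,z] for a,b in((L/2,W/2),(L/2,-W/2),(-L/2,-W/2),(-L/2,W/2))]
B={"top":((0,255,0),[(.6180,-.0293,11.5,.112,.056,.046),(.4344,-.1211,2.25,.074,.056,.078),(.6094,.197,2.75,.112,.066,.012)]),
"scene":((0,0,255),[(.6092,-.0402,10.75,.112,.056,.046),(.4256,-.1312,3.5,.074,.056,.078)])}
for cam,(x0,y0,w,h,f) in dict(top=(240,220,160,120,5),scene=(260,230,120,120,5)).items():
    s=dict(np.load(cam+"1.npz")); c=s["color"].astype(np.uint8)[:,:,::-1]
    cr=cv2.resize(c[y0:y0+h,x0:x0+w],None,fx=f,fy=f,interpolation=cv2.INTER_CUBIC)
    for k,(col,bs) in B.items():
        for b in bs:
            q=((proj(s,corners(*b))+.5-[x0,y0])*f-.5).astype(np.int32); cv2.polylines(cr,[q],True,col,1)
    cv2.imwrite(f"pics/o_{cam}.png",cr)
E
```

```text
(no output)
```

View pics/o_top.png

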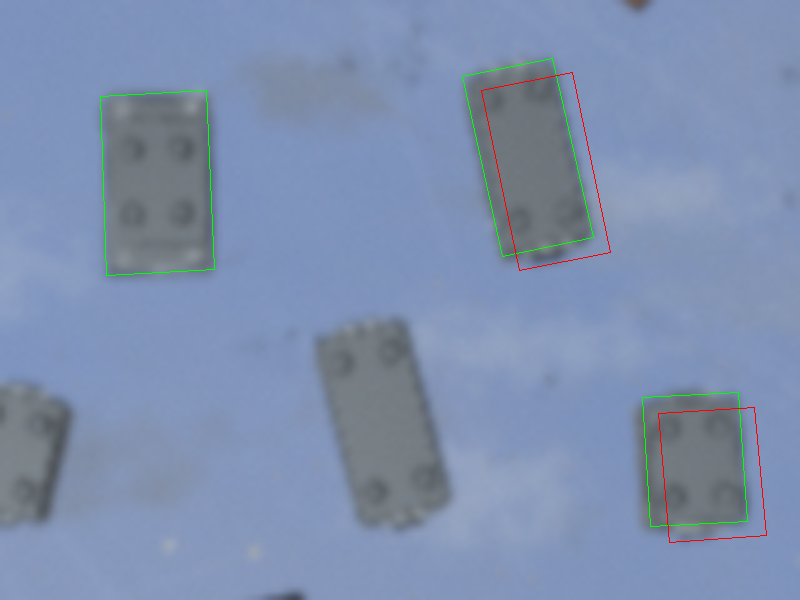

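View pics/o_scene.png

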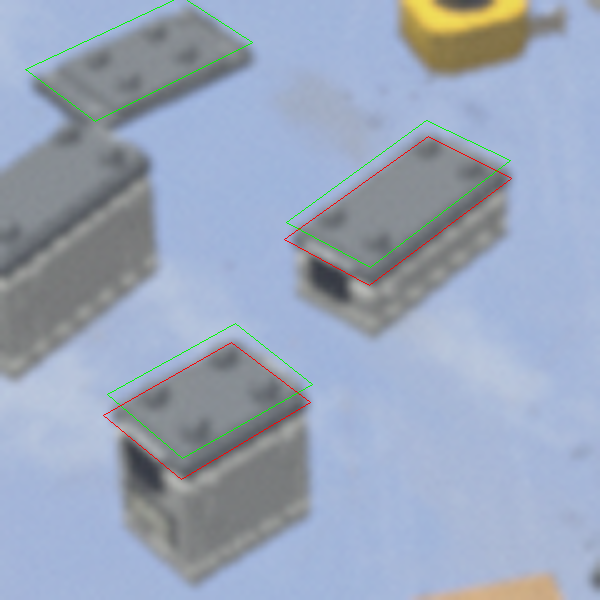

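The two cameras disagree by about 8–10 mm. The fingers' projection says the scene camera is nearer the truth. I'll lower to just above the long deep box and compare the fingers with the box in one view.

```bash
python3 go.py .4517 .0506 .124 13.5
```

```text
t 3.30 grasp [0.4639 0.0549 0.2476] boxyaw 13.61 tooly [ 0.235 -0.972 -0.004] tilt 0.53 open 0.0875 F [ 0.5  0.3 -1. ] q [ 30.9   0.2 -24.5  -0.1 -64.8  72.7]
  turn [-179.89   -0.35   -0.75]  shift in current [123.5   1.2  12.6] mm; in desired frame [123.6  -0.8 -11.5]
  turn [ 0.1  -0.47  0.23]  shift in current [123.5   1.2  12.6] mm; in desired frame [123.6   0.8  11.5]
```

```bash
python3 -m inch '[0,0,0.006,0.1,-0.47,0.23,0.0876, 0.045,0,0.006,0,0,0,0.0876, 0.045,0,0,0,0,0,0.0876, 0.03,0,0,0,0,0,0.0876, 0,0,0,0,0,0,0.0876]'; python3 go.py .4517 .0506 .124 13.5
cat > look.py <<'E'
import sys
from meas import *
# look.py name f : scene crop around grasp point with tool markers
name=sys.argv[1]; w=int(sys.argv[2]) if len(sys.argv)>2 else 110
o=ctrl.get_obs(); Rm=R.from_euler('xyz',o["orientation"],degrees=True).as_matrix()
s=grab("scene",3); c=s["color"].astype(np.uint8)[:,:,::-1].copy(); np.savez(name+".npz",**s)
u,v=proj(s,o["tool_pos"]+Rm@[.175,0,0])[0].astype(int); x0,y0=max(0,u-w//2),max(0,v-w*3//8); f=800/w
cr=cv2.resize(c[y0:y0+w*3//4,x0:x0+w],None,fx=f,fy=f,interpolation=cv2.INTER_CUBIC)
g=o["opening"]/2
for p in ([.178,g,.0095],[.178,g,-.0095],[.178,-g,.0095],[.178,-g,-.0095]):
    q=proj(s,o["tool_pos"]+Rm@p)[0]; cv2.drawMarker(cr,tuple(((q+.5-[x0,y0])*f-.5).astype(int).tolist()),(0,255,0),0,10,1)
cv2.imwrite(f"pics/{name}.png",cr); print("crop origin",x0,y0,"f",f)
E
python3 look.py l1
```

```text
clock: 3.92
tool_pos: [0.4498, 0.0512, 0.2849]
orientation: [165.0, 89.9, -1.5]
force: [-0.3, 0.3, 0.7]
opening: 0.088
t 3.92 grasp [0.45   0.0512 0.1259] boxyaw 13.52 tooly [ 0.234 -0.972  0.   ] tilt 0.08 open 0.0880 F [-0.3  0.3  0.7] q [ 31.6   6.4 -35.9   0.1 -47.6  71.9]
  turn [-1.7998e+02  3.0000e-02 -1.2000e-01]  shift in current [ 1.9  1.  -1.7] mm; in desired frame [ 1.9 -1.   1.7]
  turn [ 0.02 -0.07 -0.02]  shift in current [ 1.9  1.  -1.7] mm; in desired frame [ 1.9  1.  -1.7]
crop origin 210 217 f 7.2727272727272725
```

View pics/l1.png

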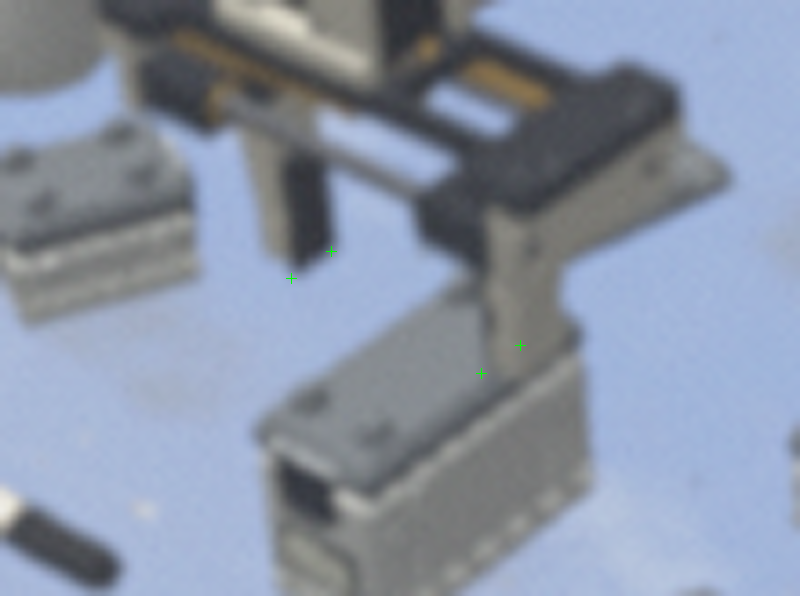

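```bash
cat > pix.py <<'E'
from h import *
def ray(s,uv,z,bias=(0,0)):
    uv=np.atleast_2d(uv)+np.array(bias); K=s["K"]
    d=np.c_[(uv[:,0]-K[0,2])/K[0,0],-(uv[:,1]-K[1,2])/K[1,1],-np.ones(len(uv))]
    d=R.from_euler('xyz',s["attitude"],degrees=True).apply(d); p=s["position"]
    return p+d*((z-p[2])/d[:,2])[:,None]
E
python3 - <<'E'
from pix import *
s=dict(np.load("l1.npz")); f=800/110
c=np.array([(258,435),(365,490),(582,333)])
px=(c+.5)/f-.5+[210,217]
for b in((0,0),(-.8,1.4)):
    w=ray(s,px,.078,b); print(b,w.round(4).tolist(),"W",np.linalg.norm(w[0]-w[1]).round(4),"L",np.linalg.norm(w[2]-w[1]).round(4),"ctr",((w[0]+w[2])/2).round(4),"yaw",np.degrees(np.arctan2(*(w[2]-w[1])[[1,0]])).round(2))
E
```

```text
(0, 0) [[0.3934, 0.0583, 0.078], [0.4057, 0.0108, 0.078], [0.5097, 0.0357, 0.078]] W 0.0491 L 0.107 ctr [0.4516 0.047  0.078 ] yaw 13.46
(-0.8, 1.4) [[0.3891, 0.0548, 0.078], [0.4014, 0.0075, 0.078], [0.5049, 0.0322, 0.078]] W 0.0489 L 0.1064 ctr [0.447  0.0435 0.078 ] yaw 13.4
```

```bash
python3 -m inch '[0.01,0.002,0,0,0,0,0.0876, 0.02,0,0,0,0,0,0.0876, 0.015,0,0,0,0,0,0.0876, 0,0,0,0,0,0,0.0876]'; python3 go.py .450 .0495 .052 13.5; python3 look.py l2
```

```text
clock: 4.58
tool_pos: [0.4536, 0.0505, 0.2447]
orientation: [-168.6, 89.1, 25.0]
force: [-0.6, 0.2, 0.8]
opening: 0.0875
t 4.58 grasp [0.4559 0.0515 0.0857] boxyaw 13.57 tooly [ 0.235 -0.972 -0.003] tilt 0.90 open 0.0875 F [-0.6  0.2  0.8] q [ 31.2   9.9 -38.6   0.2 -40.6  72.2]
  turn [-179.92   -0.28   -1.39]  shift in current [33.6  0.2  4.2] mm; in desired frame [33.7 -0.1 -3.7]
  turn [ 0.07 -0.89  0.18]  shift in current [33.6  0.2  4.2] mm; in desired frame [33.7  0.1  3.7]
crop origin 213 229 f 7.2727272727272725
```

View pics/l2.png

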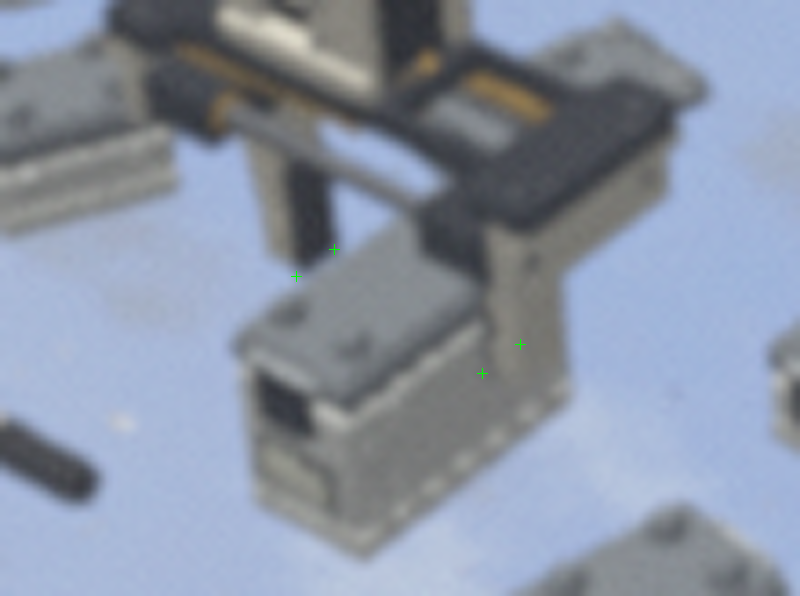

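```bash
python3 -m inch '[0.01,0,0.004,0.07,-0.89,0.18,0.0876, 0.012,0,0,0,0,0,0.0876, 0.011,0,0,0,0,0,0.0876, 0,0,0,0,0,0,0.0876]'; python3 go.py .451 .0495 .052 13.5
```

```text
clock: 5.22
tool_pos: [0.4503, 0.05, 0.2112]
orientation: [-163.0, 89.8, 30.6]
force: [-0.3, -0.2, 0.3]
opening: 0.0873
t 5.22 grasp [0.4506 0.0502 0.0522] boxyaw 13.51 tooly [ 0.234 -0.972 -0.001] tilt 0.15 open 0.0873 F [-0.3 -0.2  0.3] q [ 31.4  13.  -40.7   0.  -36.1  72.1]
  turn [-1.7999e+02 -7.0000e-02 -2.3000e-01]  shift in current [ 0.2  0.6 -0.6] mm; in desired frame [ 0.2 -0.6  0.6]
  turn [ 0.01 -0.15  0.04]  shift in current [ 0.2  0.6 -0.6] mm; in desired frame [ 0.2  0.6 -0.6]
```

Now close slowly and watch.

```bash
python3 -m inch '[0,0,0,0,0,0,0.07, 0,0,0,0,0,0,0.06, 0,0,0,0,0,0,0.055, 0,0,0,0,0,0,0.05, 0,0,0,0,0,0,0.05, 0,0,0,0,0,0,0.05]'; python3 go.py .451 .0495 .052 13.5; python3 look.py l3
```

```text
clock: 5.98
tool_pos: [0.4506, 0.0504, 0.2116]
orientation: [-160.7, 89.8, 32.8]
force: [-1.0, 1.6, -1.5]
opening: 0.0558
t 5.97 grasp [0.4512 0.0507 0.0526] boxyaw 13.52 tooly [ 0.234 -0.972 -0.001] tilt 0.23 open 0.0558 F [-1.   1.6 -1.5] q [ 31.4  13.  -40.7  -0.  -36.1  72.1]
  turn [-1.7998e+02 -1.2000e-01 -3.5000e-01]  shift in current [ 0.6  1.  -0.1] mm; in desired frame [ 0.6 -1.   0.1]
  turn [ 0.02 -0.22  0.08]  shift in current [ 0.6  1.  -0.1] mm; in desired frame [ 0.6  1.  -0.1]
crop origin 213 240 f 7.2727272727272725
```

View pics/l3.png

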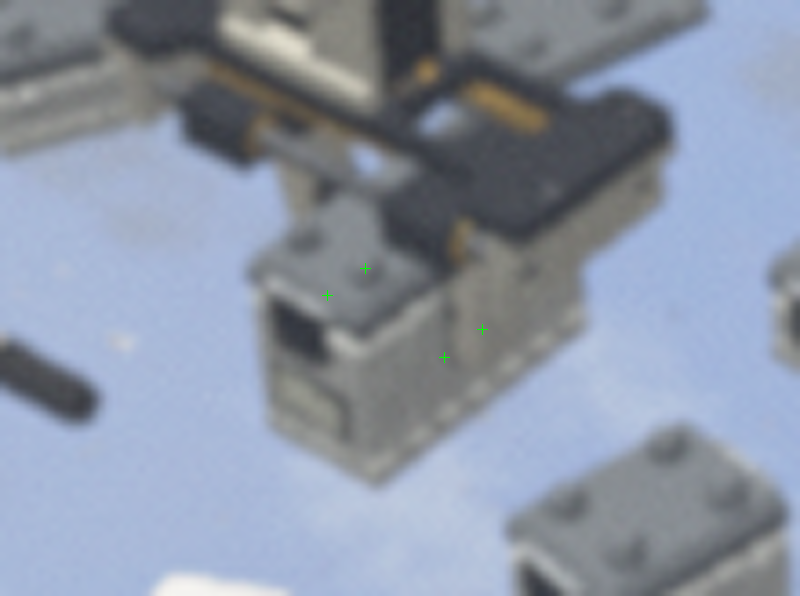

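```bash
cat > sil.py <<'E'
from meas import *
from scipy.optimize import minimize
def model(L,W,H,lx,z0=0,plate=False):
    v=[[a*L/2,b*W/2,z] for a in(1,-1) for b in(1,-1) for z in(z0,z0+H)]
    parts=[np.array(v)]
    for a in(1,-1):
        for b in(1,-1):
            parts.append(np.array([[a*lx+i*5.5e-3,b*.015+j*5.5e-3,z0+H+z] for i in(1,-1) for j in(1,-1) for z in(0,.008)]))
    return parts
MOD=dict(sp=model(.112,.066,.012,.02),lp=model(.15,.066,.012,.038),ld=model(.112,.056,.078,.038),ls=model(.112,.056,.046,.038),sd=model(.074,.056,.078,.02),ss=model(.074,.056,.046,.02))
F=4
def render(s,parts,p,x0,y0,w,h):
    c,sn=np.cos(np.radians(p[2])),np.sin(np.radians(p[2])); img=np.zeros((h*F,w*F),np.uint8)
    for q in parts:
        W=np.c_[p[0]+c*q[:,0]-sn*q[:,1],p[1]+sn*q[:,0]+c*q[:,1],q[:,2]+(p[3] if len(p)>3 else 0)]
        uv=(proj(s,W)+.5-[x0,y0])*F-.5
        cv2.fillConvexPoly(img,np.round(cv2.convexHull(uv.astype(np.float32))*16).astype(np.int32),255,cv2.LINE_AA,4)
    return cv2.GaussianBlur(cv2.resize(img,(w,h),interpolation=cv2.INTER_AREA).astype(float)/255,(0,0),.8)
def fgsoft(c):
    # blue table: b-r large; grey: ~0
    d=cv2.GaussianBlur((c[...,2]-c[...,0]).astype(np.float32),(0,0),.5)
    return d
def fit(s,n,p0,bounds_px=None,verbose=False,thr=None):
    uv=proj(s,np.c_[np.array(p0[:2])[None],.03])[0].astype(int); w,h=130,120; x0,y0=uv[0]-65,uv[1]-60
    c=s["color"][y0:y0+h,x0:x0+w].astype(np.float64); d=fgsoft(c)
    r0=render(s,MOD[n],p0,x0,y0,w,h)
    near=cv2.dilate((r0>.3).astype(np.uint8),np.ones((17,17)))>0
    core=cv2.erode((r0>.6).astype(np.uint8),np.ones((13,13)))>0
    bg=np.median(d[near&(r0<.01)]); fgv=np.median(d[core]) if core.sum()>10 else np.median(d[r0>.9])
    m=np.clip((bg-d)/(bg-fgv),0,1)
    f=lambda p: ((render(s,MOD[n],p,x0,y0,w,h)-m)[near]**2).sum()
    best=None
    for st in ((0,0,0),(.006,.006,2),(-.006,-.006,-2)):
        b=minimize(f,np.array(p0[:3])+st,method="Nelder-Mead",options=dict(initial_simplex=np.array(p0[:3])+st+np.array([[0,0,0],[.006,0,0],[0,.006,0],[0,0,3]]),xatol=1e-4,fatol=1e-3))
        if best is None or b.fun<best.fun: best=b
    return best.x,best.fun
E
python3 - <<'E' 2>/dev/null
from sil import *
I=dict(sp=(.606,.193,2.75),lp=(.62,-.266,20),ld=(.455,.0555,13.5),ls=(.614,-.034,11.5),ss=(.441,.277,-13),sd=(.431,-.125,2.5))
for n,p in I.items():
    for cam in("top","scene"):
        s=dict(np.load(cam+"1.npz")); r,e=fit(s,n,p); print(n,cam,r.round(4),round(e,2))
E
```

```text
sp top [0.6097 0.1969 1.6137] 10.61
sp scene [0.6047 0.1913 3.4231] 237.45
lp top [ 0.6202 -0.2633 22.3573] 30.81
lp scene [ 0.6191 -0.2669 22.8789] 138.16
ld top [ 0.4574  0.0591 14.3132] 19.65
ld scene [ 0.4567  0.0557 19.7485] 215.73
ls top [ 0.6188 -0.0302 12.0065] 23.96
ls scene [ 0.6164 -0.0342 15.7991] 60.39
ss top [  0.4424   0.28   -12.8644] 29.18
ss scene [  0.4402   0.2732 -16.37  ] 90.58
sd top [ 0.4332 -0.1219  1.9243] 14.56
sd scene [ 0.4317 -0.1235  4.0268] 92.48
```

```bash
python3 - <<'E' 2>/dev/null
from sil import *
s=dict(np.load("scene1.npz")); d=fgsoft(s["color"].astype(float)); 
cr=d[180:380,190:450]; print(np.percentile(cr,[1,5,25,50,75,95]))
g=np.clip((cr+20)*3,0,255).astype(np.uint8); g=cv2.resize(g,None,fx=3,fy=3)
g=cv2.cvtColor(g,cv2.COLOR_GRAY2BGR)
I=dict(sp=(.6047,.1913,2.7),lp=(.6191,-.2669,22.6),ld=(.4567,.0557,13.5),ls=(.6164,-.0342,12),ss=(.4402,.2732,-13),sd=(.4317,-.1235,3))
for n,p in I.items():
    r=render(s,MOD[n],p,190,180,260,200); r=cv2.resize(r,None,fx=3,fy=3)
    cs,_=cv2.findContours((r>.5).astype(np.uint8),0,2); cv2.drawContours(g,cs,-1,(0,0,255),1)
cv2.imwrite("pics/mask.png",g)
E
```

```text
[-129.20656097  -65.43388367    0.34559159   43.99370384   51.15172958
   56.49676628]
```

View pics/mask.png

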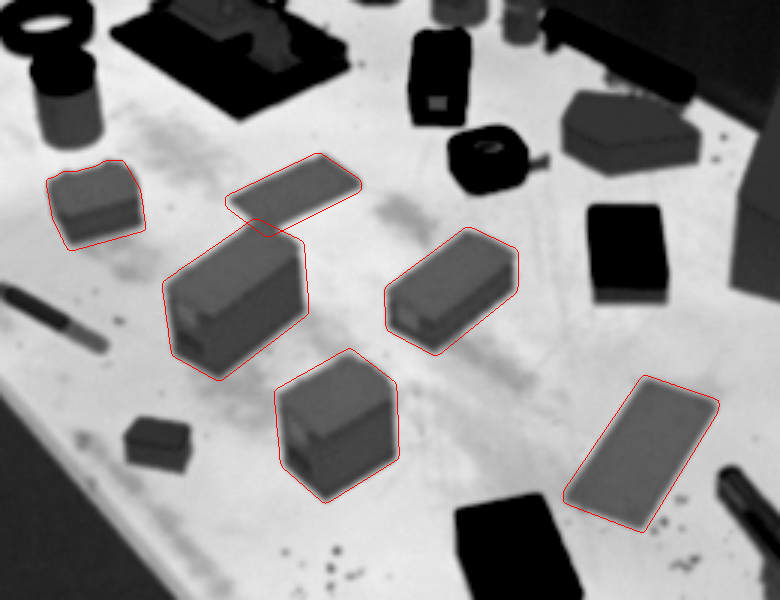

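```bash
cat >> sil.py <<'E'
def fit2(s,n,p0,others={},bg=None):
    uv=proj(s,np.c_[np.array(p0[:2])[None],.03])[0].astype(int); w,h=130,120; x0,y0=uv[0]-65,uv[1]-60
    x0=max(x0,0);y0=max(y0,0)
    c=s["color"][y0:y0+h,x0:x0+w].astype(np.float64); d=fgsoft(c)
    r0=render(s,MOD[n],p0,x0,y0,w,h); k=cv2.getStructuringElement(2,(13,13))
    near=cv2.dilate((r0>.3).astype(np.uint8),k)>0
    for m_,q in others.items():
        if m_!=n: near&=~(cv2.dilate((render(s,MOD[m_],q,x0,y0,w,h)>.2).astype(np.uint8),np.ones((9,9)))>0)
    b=np.percentile(d[near&(r0<.01)],60)
    m=1/(1+np.exp((d-b/2-2)/4))
    def f(p):
        parts=[q*[p[3],p[3],1] for q in MOD[n]]
        return ((render(s,parts,p[:3],x0,y0,w,h)-m)[near]**2).sum()
    best=None
    for st in ((0,0,0,0),(.004,.004,2,0),(-.004,-.004,-2,0)):
        x=np.r_[p0[:3],.98]+st
        bb=minimize(f,x,method="Nelder-Mead",options=dict(initial_simplex=x+np.array([[0,0,0,0],[.006,0,0,0],[0,.006,0,0],[0,0,3,0],[0,0,0,.03]]),xatol=1e-4,fatol=1e-3,maxiter=400))
        if best is None or bb.fun<best.fun: best=bb
    return best.x,best.fun
E
python3 - <<'E' 2>/dev/null
from sil import *
I=dict(sp=(.606,.193,2.75),lp=(.62,-.266,22.5),ld=(.4565,.0555,13.5),ls=(.616,-.034,12),ss=(.441,.275,-13),sd=(.432,-.123,2.5))
for n,p in I.items():
    for cam in("top","scene"):
        s=dict(np.load(cam+"1.npz")); r,e=fit2(s,n,p,I); print(n,cam,r.round(4),round(e,2))
E
```

```text
sp top [0.6097 0.1968 1.6798 0.9475] 5.62
sp scene [0.6108 0.1925 2.6861 0.8747] 15.48
lp top [ 0.6204 -0.2633 22.4663  0.9462] 15.95
lp scene [ 0.6183 -0.2675 22.4608  0.9348] 30.63
ld top [ 0.4577  0.0593 14.4576  0.9696] 13.57
ld scene [ 0.4548  0.0544 13.7698  0.9236] 17.37
ls top [ 0.6187 -0.0299 11.8878  0.956 ] 15.75
ls scene [ 0.6156 -0.0343 12.0334  0.9238] 17.62
ss top [  0.4427   0.2804 -12.2408   0.9538] 16.84
ss scene [ 0.441   0.2745 -8.9329  0.9218] 14.74
sd top [ 0.4331 -0.1217  1.8927  0.9488] 18.56
sd scene [ 0.4312 -0.1249  3.9658  0.9203] 20.47
```

```bash
python3 -m inch '[-0.01,0,0,0,0,0,0.05, -0.03,0,0,0,0,0,0.05, -0.035,0,0,0,0,0,0.05, -0.03,0,0,0,0,0,0.05, 0,0,0,0,0,0,0.05]'; python3 go.py .6131 -.2680 .155 22.46;  python3 look.py l4
```

```text
clock: 6.75
tool_pos: [0.4486, 0.0489, 0.3203]
orientation: [-0.9, 89.9, -167.5]
force: [-0.1, 0.2, -5.7]
opening: 0.0558
t 6.75 grasp [0.4483 0.0488 0.1613] boxyaw 13.45 tooly [ 0.233 -0.973 -0.   ] tilt 0.10 open 0.0558 F [-0.1  0.2 -5.7] q [ 31.4   3.7 -33.3  -0.  -53.1  72.1]
  turn [ 1.7099e+02  1.0000e-02 -1.5000e-01]  shift in current [  6.1 346.5 -86.3] mm; in desired frame [   6.3 -355.7   31. ]
  turn [-9.01  0.1   0.01]  shift in current [  6.1 346.5 -86.3] mm; in desired frame [  6.3 355.7 -31. ]
crop origin 208 206 f 7.2727272727272725
```

View pics/l4.png

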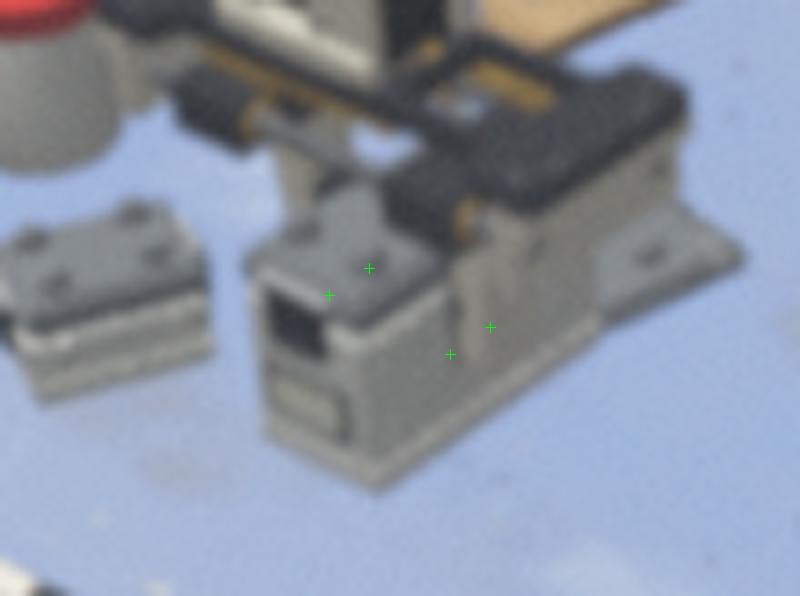

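```bash
python3 -m inch '[0,0.03,-0.006,-3,0,0,0.05, 0,0.04,-0.010,-3,0,0,0.05, 0,0.046,-0.007,-3,0,0,0.05, 0,0.046,-0.004,0,0,0,0.05, 0,0.046,-0.003,0,0,0,0.05, 0,0.046,-0.003,0,0,0,0.05, 0,0.046,-0.003,0,0,0,0.05, 0,0.03,0,0,0,0,0.05, 0,0.015,0,0,0,0,0.05, 0,0,0,0,0,0,0.05]'; python3 go.py .6131 -.2680 .155 22.46
```

```text
clock: 8.15
tool_pos: [0.6047, -0.2719, 0.2956]
orientation: [-20.9, 87.8, -178.1]
force: [-0.2, 0.3, -4.5]
opening: 0.0558
t 8.15 grasp [ 0.5985 -0.2721  0.1367] boxyaw 22.75 tooly [ 0.387 -0.922 -0.014] tilt 2.21 open 0.0558 F [-0.2  0.3 -4.5] q [ -7.3  24.7  -8.1   0.4 -59.4 119.8]
  turn [-179.66   -1.22    3.24]  shift in current [-18.8  -0.6  -8.6] mm; in desired frame [-18.4   0.4   9.3]
  turn [0.31 2.06 0.78]  shift in current [-18.8  -0.6  -8.6] mm; in desired frame [-18.4  -0.4  -9.3]
```

```bash
python3 -m inch '[-0.010,0,-0.004,0.3,2.06,0.78,0.05, -0.010,0,-0.005,0,0,0,0.05, 0,0,0,0,0,0,0.05]'; python3 go.py .6131 -.2680 .155 22.46; python3 look.py l5 130
```

```text
clock: 8.52
tool_pos: [0.6136, -0.266, 0.3166]
orientation: [174.6, 89.9, 17.2]
force: [0.4, 0.7, -4.3]
opening: 0.0561
t 8.53 grasp [ 0.6139 -0.2659  0.1576] boxyaw 22.56 tooly [ 0.384 -0.923  0.   ] tilt 0.12 open 0.0561 F [ 0.4  0.7 -4.3] q [-6.800e+00  2.350e+01 -6.800e+00 -1.000e-01 -5.960e+01  1.194e+02]
  turn [-1.799e+02  2.000e-02 -2.000e-01]  shift in current [2.6 1.6 1.2] mm; in desired frame [ 2.6 -1.6 -1.2]
  turn [ 0.1  -0.12 -0.01]  shift in current [2.6 1.6 1.2] mm; in desired frame [2.6 1.6 1.2]
crop origin 340 237 f 6.153846153846154
```

View pics/l5.png

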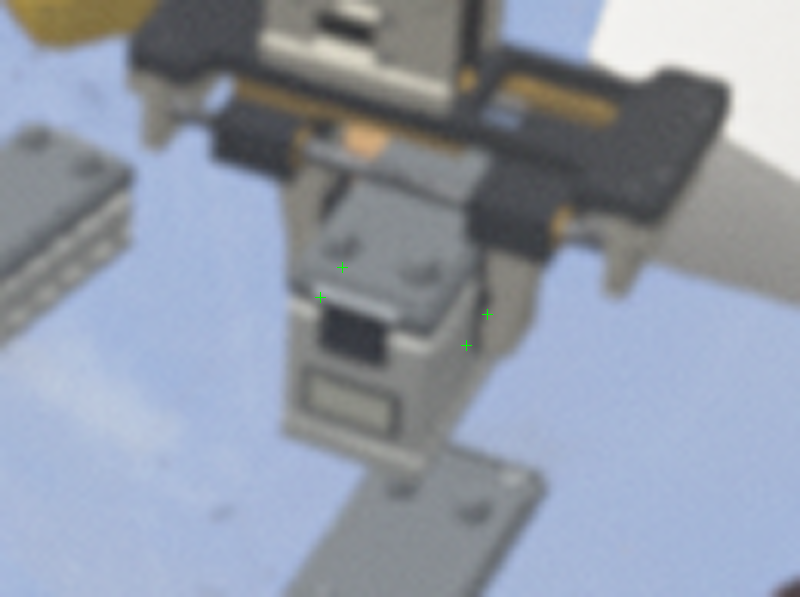

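Run:
```python
from pix import *
from plant import ctrl
s=dict(np.load("l5.npz")); f=800/130
c=np.array([(283,432),(420,467)]); px=(c+.5)/f-.5+[340,237]
w=ray(s,px,.105)[:,:2]; print(w.round(4),np.linalg.norm(w[0]-w[1]))
d=w[0]-w[1]; print("end yaw",np.degrees(np.arctan2(d[1],d[0]))-90)
u=np.array([np.cos(np.radians(22.5)),np.sin(np.radians(22.5))]); mid=w.mean(0); ctr=mid+.056*u; g=np.array([.6139,-.2659])
print("ctr",ctr.round(4),"rel grasp: along",((ctr-g)@u).round(4),"lat",((ctr-g)@[-u[1],u[0]]).round(4))
```

```text
[[ 0.5616 -0.2613]
 [ 0.5863 -0.3052]] 0.05035233814458709
end yaw 29.376846506843066
ctr [ 0.6257 -0.2618] rel grasp: along 0.0125 lat -0.0007
```

```bash
cat > held.py <<'E'
from sil import *
def heldfit(s,n,g,yaw,zu,excl,top_z=.04,scale=None,extra=None):
    """fit along/lat offset of box centre rel. to grasp, silhouette of the lower part; excl: {model:pose} regions to ignore"""
    u=np.array([np.cos(np.radians(yaw)),np.sin(np.radians(yaw))]); l=np.array([-u[1],u[0]])
    uv=proj(s,np.array([[*g,zu+.03]]))[0].astype(int); w,h=140,130; x0,y0=uv[0]-70,uv[1]-65
    d=fgsoft(s["color"][y0:y0+h,x0:x0+w].astype(float))
    def ren(a,b,sc=1.): return render(s,[q*[sc,sc,1] for q in MOD[n][:1]],(*(g+a*u+b*l),yaw,zu),x0,y0,w,h)
    r0=ren(.006,0)
    near=cv2.dilate((r0>.3).astype(np.uint8),cv2.getStructuringElement(2,(17,17)))>0
    # keep rows below the near lid corner height
    c=g-.05*u; vtop=proj(s,np.array([[*(c+.03*l),zu+top_z],[*(c-.03*l),zu+top_z]]))[:,1].max()-y0
    near[:max(0,int(vtop))]=False
    for m_,q in excl.items(): near&=~(cv2.dilate((render(s,MOD[m_],q,x0,y0,w,h)>.2).astype(np.uint8),np.ones((7,7)))>0)
    if extra is not None: extra(near,x0,y0)
    b=np.percentile(d[near&(r0<.01)],60); m=1/(1+np.exp((d-b/2-2)/4))
    best=None
    for sc in (.94,.97,1.):
        for a in (0,.01):
            bb=minimize(lambda p:((ren(p[0],p[1],sc)-m)[near]**2).sum(),[a,0],method="Nelder-Mead",options=dict(initial_simplex=[[a,0],[a+.005,0],[a,.005]],xatol=1e-4,fatol=1e-3))
            if best is None or bb.fun<best[0]: best=(bb.fun,sc,bb.x)
    return best,near.sum()
E
python3 - <<'E'
from held import *
s=dict(np.load("l5.npz"))
lp=dict(lp=(.6183,-.2675,22.46))
print(heldfit(s,"ld",np.array([.6139,-.2659]),22.5,.105,lp))
s=dict(np.load("l4.npz"))
print(heldfit(s,"ld",np.array([.4483,.0488]),13.45,.109,dict(ss=(.441,.275,-13),sp=(.606,.193,2.7))))
E
```

```text
((np.float64(1.2447121837939426), 0.94, array([ 0.00493456, -0.00203737])), np.int64(373))
((np.float64(2.773364306508718), 0.94, array([ 0.00361814, -0.0022269 ])), np.int64(832))
```

```bash
python3 -m inch '[0.010,0.0016,0.0012,0.1,-0.12,0,0.05, 0.025,0,0,0,0,0,0.05, 0.025,0,0,0,0,0,0.05, 0.01,0,0,0,0,0,0.05, 0,0,0,0,0,0,0.05]'; python3 go.py .6133 -.2680 .0786 22.46
```

```text
clock: 9.3
tool_pos: [0.6111, -0.2685, 0.2408]
orientation: [-31.1, 89.7, 171.3]
force: [0.4, 0.0, -4.0]
opening: 0.0556
t 9.30 grasp [ 0.6103 -0.2684  0.0818] boxyaw 22.39 tooly [ 0.381 -0.925 -0.003] tilt 0.28 open 0.0556 F [ 0.4  0.  -4. ] q [ -7.   27.7 -11.2  -0.  -51.4 119.4]
  turn [179.93   0.23  -0.37]  shift in current [ 3.2  0.4 -2.2] mm; in desired frame [ 3.2 -0.4  2.2]
  turn [-0.07  0.24  0.14]  shift in current [ 3.2  0.4 -2.2] mm; in desired frame [ 3.2  0.4 -2.2]
```

```bash
python3 -m inch '[0.002,0.0004,-0.0026,0,0.24,0.14,0.05, 0,0,0,0,0,0,0.05]'; python3 go.py .6133 -.2680 .0786 22.46; python3 look.py l6 130;python3 - <<'E'
from held import *
o=ctrl.get_obs(); Rm=R.from_euler('xyz',o["orientation"],degrees=True).as_matrix(); g=o["tool_pos"]+Rm[:,0]*.159
s=dict(np.load("l6.npz"))
print(heldfit(s,"ld",g[:2],22.4,g[2]-.0526,dict(lp=(.6183,-.2675,22.46))))
E
```

```text
clock: 9.55
tool_pos: [0.6144, -0.2681, 0.24]
orientation: [142.9, 89.9, -14.7]
force: [0.1, -0.2, -3.0]
opening: 0.056
t 9.55 grasp [ 0.6148 -0.2682  0.081 ] boxyaw 22.40 tooly [ 0.381 -0.925  0.001] tilt 0.13 open 0.0560 F [ 0.1 -0.2 -3. ] q [ -6.9  27.8 -11.    0.  -51.  119.3]
  turn [ 1.7994e+02 -1.3000e-01  1.7000e-01]  shift in current [ 2.4 -0.5  1. ] mm; in desired frame [ 2.4  0.5 -1. ]
  turn [-0.06 -0.11 -0.08]  shift in current [ 2.4 -0.5  1. ] mm; in desired frame [ 2.4 -0.5  1. ]
crop origin 339 263 f 6.153846153846154
((np.float64(0.002192908496552539), 0.94, array([0.00056472, 0.00035957])), np.int64(38))
```

View pics/l6.png

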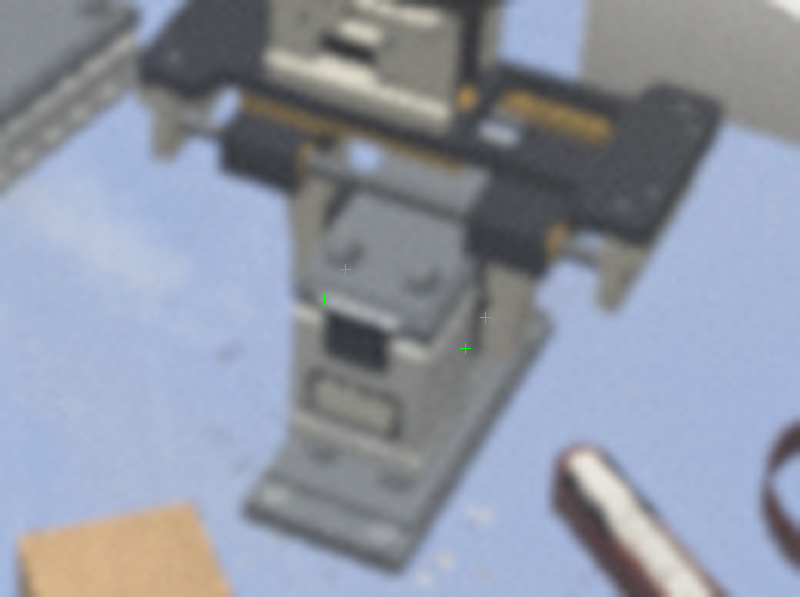

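Run:
```python
from pix import *
s=dict(np.load("l6.npz")); f=800/130; o=[339,263]
px=lambda c:(np.array(c)+.5)/f-.5+o
u=np.array([np.cos(np.radians(22.46)),np.sin(np.radians(22.46))]); l=np.array([-u[1],u[0]]); P=np.array([.6183,-.2675])
for n,c,z in(("boxbottom",[(290,430),(418,470)],.0284),("lugs",[(322,452),(397,480)],.020),("plate",[(243,500),(398,562)],.012),("boxlugs",[(343,248),(425,275)],.0284+.086)):
    w=ray(s,px(c),z)[:,:2]-P; print(n,(np.c_[w@u,w@l]*1000).round(1).tolist())
```

```text
boxbottom [[-49.2, 24.4], [-45.8, -25.0]]
lugs [[-46.1, 12.6], [-46.2, -17.4]]
plate [[-74.8, 30.7], [-76.1, -31.3]]
boxlugs [[-39.2, 11.8], [-38.6, -19.3]]
```

Run:
```python
from pix import *
s=dict(np.load("l2.npz")); f=800/110; o=[213,229]
px=lambda c:(np.array(c)+.5)/f-.5+o
a=13.6
u=np.array([np.cos(np.radians(a)),np.sin(np.radians(a))]); l=np.array([-u[1],u[0]]); P=np.array([.4548,.0544])
for n,c,z in(("boxbottom",[(258,497),(362,557)],.0),("boxlugs",[(290,310),(352,342)],.086)):
    w=ray(s,px(c),z)[:,:2]-P; print(n,(np.c_[w@u,w@l]*1000).round(1).tolist())
```

```text
boxbottom [[-48.9, 29.1], [-49.6, -21.9]]
boxlugs [[-40.0, 10.4], [-39.9, -18.4]]
```

```bash
python3 -m inch '[0.004,-0.0005,0.0014,0,-0.1,0,0.05, 0.004,0,0,0,0,0,0.05, 0,0,0,0,0,0,0.05]'; python3 go.py .6133 -.2680 .0646 22.46; python3 -m inch '[0.002,0,0,0,0,0,0.05, 0.002,0,0,0,0,0,0.05]'; python3 go.py .6133 -.2680 .0646 22.46
```

```text
clock: 10.07
tool_pos: [0.6126, -0.2682, 0.2321]
orientation: [110.3, 89.9, -47.3]
force: [0.7, -0.0, -4.0]
opening: 0.0556
t 10.07 grasp [ 0.6128 -0.2684  0.0731] boxyaw 22.39 tooly [ 0.381 -0.925  0.002] tilt 0.10 open 0.0556 F [ 0.7 -0.  -4. ] q [-7.000e+00  2.820e+01 -1.170e+01  1.000e-01 -5.010e+01  1.193e+02]
  turn [ 1.7993e+02 -1.5000e-01  6.0000e-02]  shift in current [ 8.5  0.1 -0.7] mm; in desired frame [ 8.5 -0.1  0.7]
  turn [-0.07 -0.04 -0.1 ]  shift in current [ 8.5  0.1 -0.7] mm; in desired frame [ 8.5  0.1 -0.7]
clock: 10.32
tool_pos: [0.6127, -0.2682, 0.228]
orientation: [114.3, 89.9, -43.3]
force: [0.3, -0.1, -4.1]
opening: 0.0562
t 10.32 grasp [ 0.613  -0.2684  0.069 ] boxyaw 22.40 tooly [ 0.381 -0.925  0.002] tilt 0.12 open 0.0562 F [ 0.3 -0.1 -4.1] q [-7.000e+00  2.850e+01 -1.190e+01  1.000e-01 -4.960e+01  1.193e+02]
  turn [ 1.7994e+02 -1.7000e-01  8.0000e-02]  shift in current [ 4.4  0.  -0.6] mm; in desired frame [ 4.4 -0.   0.6]
  turn [-0.06 -0.05 -0.11]  shift in current [ 4.4  0.  -0.6] mm; in desired frame [ 4.4  0.  -0.6]
```

```bash
python3 -m inch '[0.002,0,0,0,0,0,0.05, 0.002,0,0,0,0,0,0.05, 0.001,0,0,0,0,0,0.05]'; python3 go.py .6133 -.2680 .0646 22.46; python3 -m inch '[0.001,0,0,0,0,0,0.05, 0,0,0,0,0,0,0.05]'; python3 go.py .6133 -.2680 .0646 22.46
```

```text
clock: 10.7
tool_pos: [0.6127, -0.2682, 0.2235]
orientation: [105.3, 89.9, -52.2]
force: [-5.7, 3.6, 10.0]
opening: 0.0559
t 10.70 grasp [ 0.6129 -0.2685  0.0645] boxyaw 22.41 tooly [ 0.381 -0.924  0.002] tilt 0.12 open 0.0559 F [-5.7  3.6 10. ] q [-7.000e+00  2.870e+01 -1.210e+01  1.000e-01 -4.910e+01  1.193e+02]
  turn [ 1.7995e+02 -1.8000e-01  5.0000e-02]  shift in current [-0.1  0.  -0.7] mm; in desired frame [-0.1 -0.   0.7]
  turn [-0.05 -0.03 -0.12]  shift in current [-0.1  0.  -0.7] mm; in desired frame [-0.1  0.  -0.7]
clock: 10.95
tool_pos: [0.6126, -0.2681, 0.2237]
orientation: [116.9, 89.8, -40.7]
force: [-0.0, 1.6, -4.3]
opening: 0.0557
t 10.95 grasp [ 0.6129 -0.2684  0.0647] boxyaw 22.42 tooly [ 0.381 -0.924  0.002] tilt 0.16 open 0.0557 F [-0.   1.6 -4.3] q [-6.900e+00  2.870e+01 -1.210e+01  1.000e-01 -4.900e+01  1.193e+02]
  turn [ 1.7996e+02 -2.2000e-01  1.1000e-01]  shift in current [ 0.1  0.2 -0.7] mm; in desired frame [ 0.1 -0.2  0.7]
  turn [-0.04 -0.07 -0.14]  shift in current [ 0.1  0.2 -0.7] mm; in desired frame [ 0.1  0.2 -0.7]
```

```bash
python3 -m inch '[0.001,0,0,0,0,0,0.05, 0,0,0,0,0,0,0.06, 0,0,0,0,0,0,0.075, 0,0,0,0,0,0,0.0876, 0,0,0,0,0,0,0.0876, -0.02,0,0,0,0,0,0.0876, -0.04,0,0,0,0,0,0.0876, -0.05,0,0,0,0,0,0.0876, -0.03,0,0,0,0,0,0.0876, 0,0,0,0,0,0,0.0876]'; python3 go.py .432 -.1235 .20 2.2; python3 look.py l7 130
```

```text
clock: 12.2
tool_pos: [0.6131, -0.2682, 0.3672]
orientation: [113.3, 89.7, -44.2]
force: [0.4, -0.1, -0.6]
opening: 0.0876
t 12.20 grasp [ 0.6137 -0.2688  0.2082] boxyaw 22.46 tooly [ 0.382 -0.924  0.004] tilt 0.26 open 0.0876 F [ 0.4 -0.1 -0.6] q [ -6.9  21.3  -3.3   0.2 -65.2 119.3]
  turn [-159.74    0.31   -0.21]  shift in current [   7.1 -203.   112.1] mm; in desired frame [   8.2  151.6 -175.4]
  turn [20.26 -0.15 -0.22]  shift in current [   7.1 -203.   112.1] mm; in desired frame [   8.2 -151.6  175.4]
crop origin 342 219 f 6.153846153846154meas.py:7: RuntimeWarning: All-NaN slice encountered
  D=np.stack([q["depth"] for q in S]); D[D==0]=np.nan; s["depth"]=np.nan_to_num(np.nanmedian(D,0)).astype(np.float32); return s
```

View pics/l7.png

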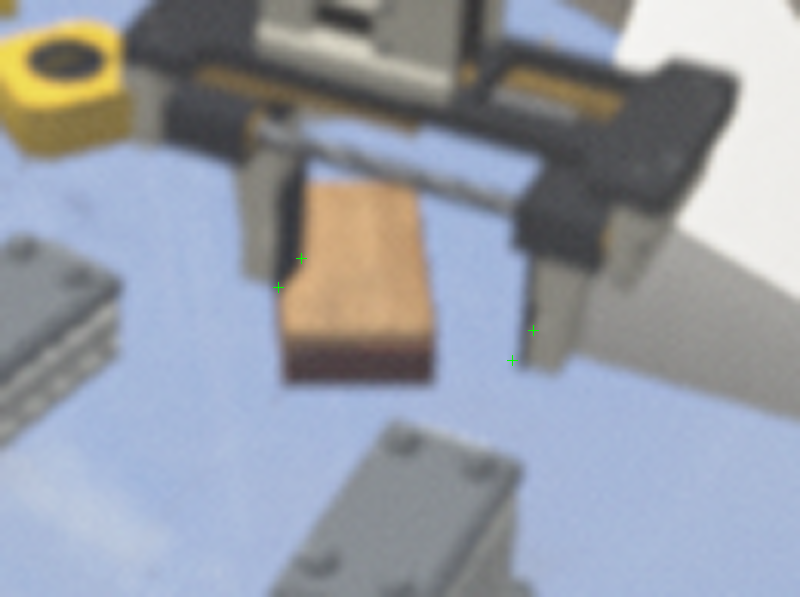

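```bash
python3 -m inch '[0,0,0,10.1,0,0,0.0876, 0,0,0,10.1,0,0,0.0876, 0,-0.037,0.043,0,0,0,0.0876, 0,-0.037,0.043,0,0,0,0.0876, 0,-0.037,0.043,0,0,0,0.0876, 0,-0.037,0.043,0,0,0,0.0876, 0,0,0,0,0,0,0.0876]'; python3 go.py .432 -.1235 .13 2.2
```

```text
clock: 13.22
tool_pos: [0.429, -0.1215, 0.3517]
orientation: [-2.4, 88.6, 179.1]
force: [0.4, 0.1, 1.1]
opening: 0.0878
t 13.22 grasp [ 0.4252 -0.1214  0.1927] boxyaw 1.42 tooly [ 0.025 -1.    -0.001] tilt 1.37 open 0.0878 F [0.4 0.1 1.1] q [  9.5   1.6 -30.7  -0.3 -59.   82. ]
  turn [ 1.7921e+02  1.0000e-01 -2.1500e+00]  shift in current [62.6  2.2 -4.4] mm; in desired frame [62.7 -2.1  2.9]
  turn [-0.78  1.37  0.07]  shift in current [62.6  2.2 -4.4] mm; in desired frame [62.7  2.1 -2.9]
```

```bash
python3 -m inch '[0.01,0.002,-0.003,-0.8,1.37,0.07,0.0876, 0.03,0,0,0,0,0,0.0876, 0.025,0,0,0,0,0,0.0876, 0,0,0,0,0,0,0.0876]'; python3 go.py .432 -.1235 .052 2.3; python3 look.py l8
```

```text
clock: 13.72
tool_pos: [0.4317, -0.1235, 0.2826]
orientation: [12.9, 89.8, -164.8]
force: [0.7, -0.3, 0.7]
opening: 0.0875
t 13.72 grasp [ 0.4312 -0.1236  0.1236] boxyaw 2.34 tooly [ 0.041 -0.999  0.001] tilt 0.18 open 0.0875 F [ 0.7 -0.3  0.7] q [  9.3   6.3 -36.4   0.  -47.5  83. ]
  turn [-1.7996e+02  6.0000e-02  2.8000e-01]  shift in current [71.6 -0.  -0.5] mm; in desired frame [71.6 -0.   0.3]
  turn [ 0.04  0.18 -0.04]  shift in current [71.6 -0.  -0.5] mm; in desired frame [71.6  0.  -0.3]
crop origin 245 257 f 7.2727272727272725
```

View pics/l8.png

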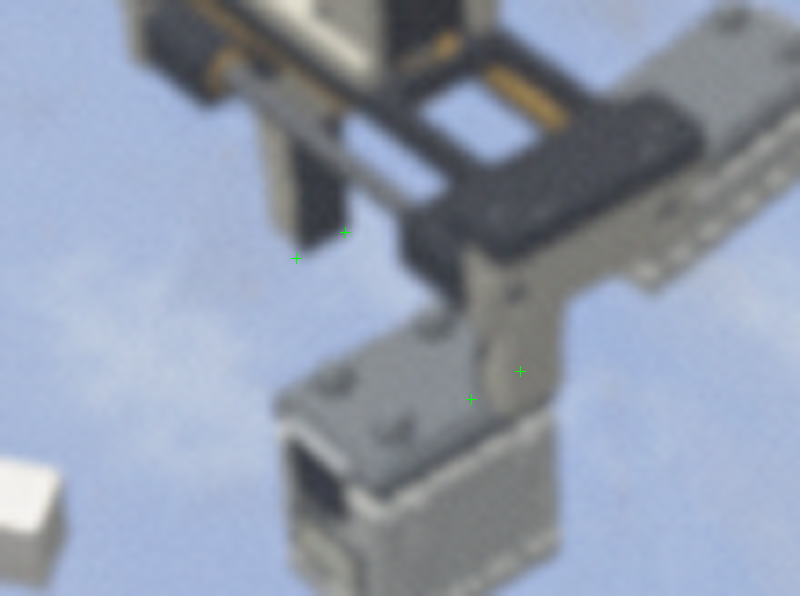

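Fingers straddle the short deep box, so I'll descend and grip.

```bash
python3 -m inch '[0.015,0,0,0,0.18,0,0.0876, 0.025,0,0,0,0,0,0.0876, 0.02,0,0,0,0,0,0.0876, 0.01,0,0,0,0,0,0.0876, 0,0,0,0,0,0,0.0876]'; python3 go.py .432 -.1235 .052 2.3
```

```text
clock: 14.5
tool_pos: [0.4368, -0.1234, 0.2185]
orientation: [178.2, 89.1, 0.6]
force: [-0.3, -0.8, 0.6]
opening: 0.0875
t 14.50 grasp [ 0.4393 -0.1233  0.0595] boxyaw 2.40 tooly [ 0.042 -0.999  0.   ] tilt 0.89 open 0.0875 F [-0.3 -0.8  0.6] q [  9.3  12.2 -40.6   0.2 -36.4  82.9]
  turn [-1.7989e+02  4.0000e-02 -1.4000e+00]  shift in current [ 7.4 -0.1  4.9] mm; in desired frame [ 7.5  0.1 -4.8]
  turn [ 0.1  -0.89 -0.03]  shift in current [ 7.4 -0.1  4.9] mm; in desired frame [ 7.5 -0.1  4.8]
```

```bash
python3 -m inch '[0.004,0,0.005,0.1,-0.89,0,0.0876, 0.003,0,0.002,0,0,0,0.0876, 0,0,0,0,0,0,0.0876, 0,0,0,0,0,0,0.07, 0,0,0,0,0,0,0.06, 0,0,0,0,0,0,0.05, 0,0,0,0,0,0,0.05, 0,0,0,0,0,0,0.05]'; python3 go.py .432 -.1235 .052 2.3; python3 look.py l9
```

```text
clock: 15.5
tool_pos: [0.4304, -0.1235, 0.2132]
orientation: [176.5, 89.8, -1.2]
force: [-0.9, 0.4, 0.1]
opening: 0.0559
t 15.50 grasp [ 0.4309 -0.1235  0.0542] boxyaw 2.32 tooly [ 0.04  -0.999  0.   ] tilt 0.18 open 0.0559 F [-0.9  0.4  0.1] q [  9.4  12.4 -41.3   0.1 -36.2  82.9]
  turn [-1.7998e+02  2.0000e-02 -2.8000e-01]  shift in current [ 2.2  0.  -1.6] mm; in desired frame [ 2.2 -0.   1.6]
  turn [ 0.02 -0.18 -0.01]  shift in current [ 2.2  0.  -1.6] mm; in desired frame [ 2.2  0.  -1.6]
crop origin 246 280 f 7.2727272727272725
```

View pics/l9.png

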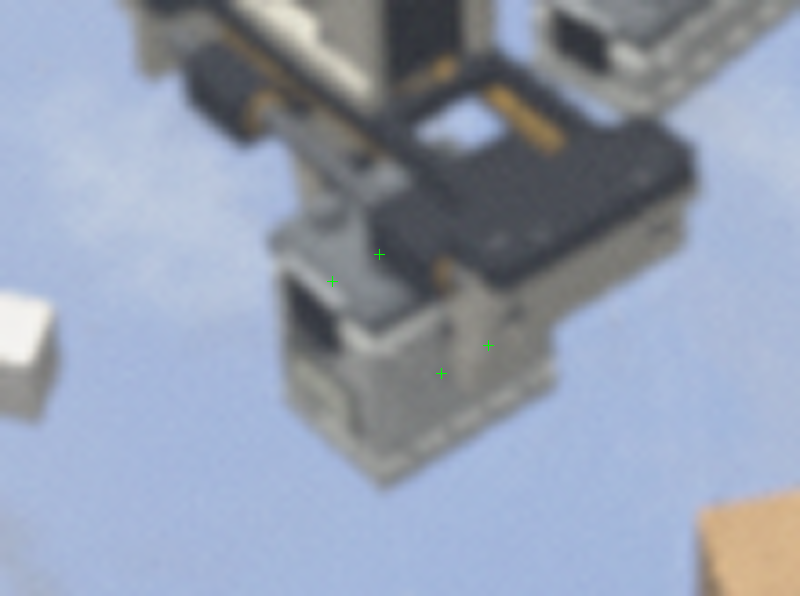

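```bash
python3 -m inch '[-0.01,0,0,0,-0.2,0,0.05, -0.03,0,0,0,0,0,0.05, -0.04,0,0,0,0,0,0.05, -0.04,0,0,0,0,0,0.05, 0,0,0,0,0,0,0.05]'; python3 go.py .6073 .1945 .165 2.1
```

```text
clock: 16.27
tool_pos: [0.4295, -0.1237, 0.3382]
orientation: [5.8, 89.8, -171.9]
force: [-0.8, -0.1, -1.4]
opening: 0.0558
t 16.27 grasp [ 0.4289 -0.1238  0.1792] boxyaw 2.30 tooly [ 0.04  -0.999  0.   ] tilt 0.23 open 0.0558 F [-0.8 -0.1 -1.4] q [  9.3   2.1 -32.3  -0.  -55.8  83. ]
  turn [-1.798e+02  4.000e-02  3.600e-01]  shift in current [  13.4 -310.8 -190.5] mm; in desired frame [ 14.2 311.5 189.3]
  turn [ 0.2   0.23 -0.02]  shift in current [  13.4 -310.8 -190.5] mm; in desired frame [  14.2 -311.5 -189.3]
```

```bash
python3 -m inch '[0,-0.02,-0.015,0,0.2,0,0.05, 0,-0.04,-0.025,0,0,0,0.05, 0,-0.046,-0.028,0,0,0,0.05, 0,-0.046,-0.028,0,0,0,0.05, 0,-0.046,-0.028,0,0,0,0.05, 0,-0.046,-0.028,0,0,0,0.05, 0,-0.030,-0.018,0,0,0,0.05, 0,-0.02,-0.01,0,0,0,0.05, 0,0,0,0,0,0,0.05]'; python3 go.py .6073 .1945 .165 2.1
```

```text
clock: 17.4
tool_pos: [0.5986, 0.1851, 0.3319]
orientation: [15.2, 89.3, -162.7]
force: [-0.6, -0.6, -2.0]
opening: 0.0557
t 17.40 grasp [0.5968 0.1845 0.1729] boxyaw 2.04 tooly [ 0.036 -0.999  0.003] tilt 0.68 open 0.0557 F [-0.6 -0.6 -2. ] q [ 34.9  19.3 -11.   -0.2 -60.3  57.2]
  turn [179.94  -0.28  -1.03]  shift in current [ 7.7 -9.1 -9.1] mm; in desired frame [7.9 9.1 9.1]
  turn [-0.06  0.66 -0.18]  shift in current [ 7.7 -9.1 -9.1] mm; in desired frame [ 7.9 -9.1 -9.1]
```

```bash
python3 -m inch '[0,-0.0091,-0.0091,0,0.66,-0.18,0.05, 0,0,0,0,0,0,0.05, 0.03,0,0,0,0,0,0.05, 0.03,0,0,0,0,0,0.05, 0.01,0,0,0,0,0,0.05, 0,0,0,0,0,0,0.05]'; python3 go.py .6073 .1945 .0822 2.1; python3 look.py l10 130
```

```text
clock: 18.15
tool_pos: [0.6073, 0.1915, 0.2621]
orientation: [-156.1, 89.9, 25.7]
force: [-0.6, -0.5, -1.4]
opening: 0.0557
t 18.15 grasp [0.6077 0.1917 0.1031] boxyaw 1.84 tooly [ 0.032 -0.999 -0.001] tilt 0.15 open 0.0557 F [-0.6 -0.5 -1.4] q [ 35.   23.8 -14.5   0.  -51.6  56.8]
  turn [1.7974e+02 9.0000e-02 2.1000e-01]  shift in current [20.9 -2.9 -0. ] mm; in desired frame [20.9  3.   0.1]
  turn [-0.26 -0.13  0.06]  shift in current [20.9 -2.9 -0. ] mm; in desired frame [20.9 -3.  -0.1]
crop origin 221 171 f 6.153846153846154
```

View pics/l10.png

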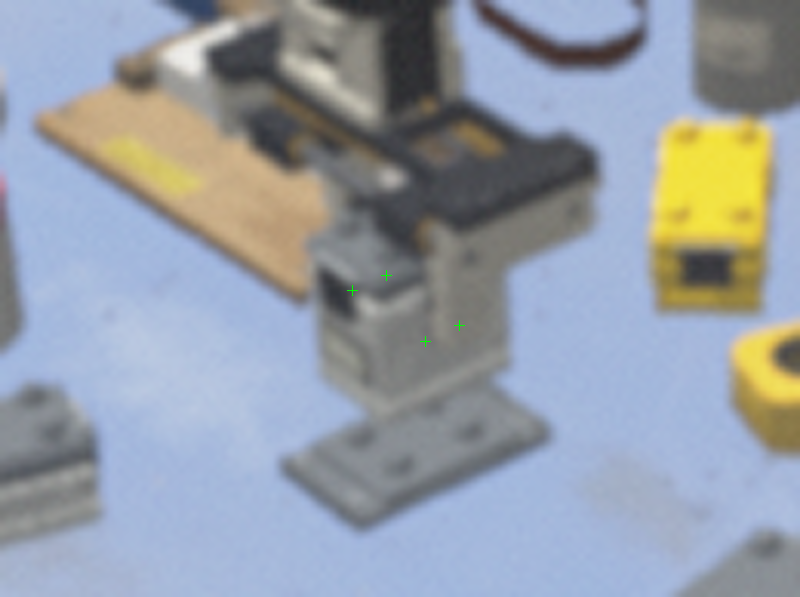

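Run:
```python
from held import *
s=dict(np.load("l10.npz"))
g=np.array([.6077,.1917])
print(heldfit(s,"sd",g,2.0,.0489,dict(sp=(.607,.1922,2.3)),top_z=.055))
# plate fit excluding box region
MOD["box"]=[q+[0,0,.0489] for q in MOD["sd"]]
print(fit2(s,"sp",(.607,.1925,2.3),dict(box=(.609,.190,2.0),ls=(.616,-.034,12))))
```

```text
((np.float64(1.1585346637661804), 0.94, array([ 0.00251446, -0.00060609])), np.int64(332))
(array([0.60854728, 0.19518322, 3.02881804, 0.9168293 ]), np.float64(10.853203307907155))
```

Run:
```python
from held import *
from pix import *
s=dict(np.load("l10.npz")); f=800/130
c=np.array([(281,464),(362,522),(551,428)]); px=(c+.5)/f-.5+[221,171]
w=ray(s,px,.012)[:,:2]; print(w.round(4),"W",np.linalg.norm(w[0]-w[1]),"L",np.linalg.norm(w[2]-w[1]),"ctr",(w[0]+w[2])/2, np.degrees(np.arctan2(*(w[2]-w[1])[::-1])))
lug=np.array([(362,437),(435,405),(402,464),(475,430)]); w=ray(s,(lug+.5)/f-.5+[221,171],.018)[:,:2]; print(w.round(4),w.mean(0))
# box lid lug visible near-left ; bottom corners
c=np.array([(322,372),(380,412),(507,362)]); w=ray(s,(c+.5)/f-.5+[221,171],.0489)[:,:2]; print("box bottom",w.round(4),(w[0]+w[2])/2,np.linalg.norm(w[0]-w[1]),np.linalg.norm(w[2]-w[1]))
MOD["box"]=[q+[0,0,.0489] for q in MOD["sd"]]
import sil
for sc in(.92,.94):
    M=MOD["sp"]; MOD["t"]=[q*[sc/.98,sc/.98,1] for q in M]
    print(sc,fit2(s,"t",(.607,.1925,2.3),dict(box=(.609,.190,2.0),ls=(.616,-.034,12))))
```

```text
[[0.5489 0.2147]
 [0.5526 0.1538]
 [0.6612 0.1589]] W 0.06098258597813102 L 0.10872726277688387 ctr [0.60503425 0.18680547] 2.685427500655375
[[0.5851 0.2015]
 [0.6258 0.2013]
 [0.5872 0.1721]
 [0.6284 0.1729]] [0.60661617 0.18695084]
box bottom [[0.5769 0.2181]
 [0.5793 0.1745]
 [0.6468 0.1707]] [0.6118397  0.19440952] 0.043638755438071435 0.0675307731753733
0.92 (array([0.60854867, 0.19525977, 3.02977511, 0.97512181]), np.float64(10.809644585103776))
0.94 (array([0.60842468, 0.19516218, 3.22585918, 0.95461876]), np.float64(10.836128565792912))
```

Run:
```python
from held import *
s=dict(np.load("l10.npz")); c=s["color"].astype(np.uint8)[:,:,::-1]
x0,y0,w,h,f=260,230,60,45,13
cr=cv2.resize(c[y0:y0+h,x0:x0+w],None,fx=f,fy=f,interpolation=cv2.INTER_CUBIC)
for p,col in (((.6085,.1952,2.3),(0,255,0)),((.6056,.1875,2.5),(0,0,255))):
    cc,sn=np.cos(np.radians(p[2])),np.sin(np.radians(p[2]))
    T=lambda q:(( proj(s,np.c_[p[0]+cc*q[:,0]-sn*q[:,1],p[1]+sn*q[:,0]+cc*q[:,1],q[:,2]])+.5-[x0,y0])*f-.5).astype(np.int32)
    o=np.array([[1,1],[1,-1],[-1,-1],[-1,1]])
    for z in(0,.012): cv2.polylines(cr,[T(np.c_[o*[.056,.033],[z]*4])],True,col,1)
    for a in(1,-1):
        for b in(1,-1):
            for z,r in((.012,.007),(.02,.004)): cv2.polylines(cr,[T(np.c_[o*r+[a*.02,b*.015],[z]*4])],True,col,1)
cv2.imwrite("pics/pl.png",cr)
```

```text
(no output)
```

View pics/pl.png

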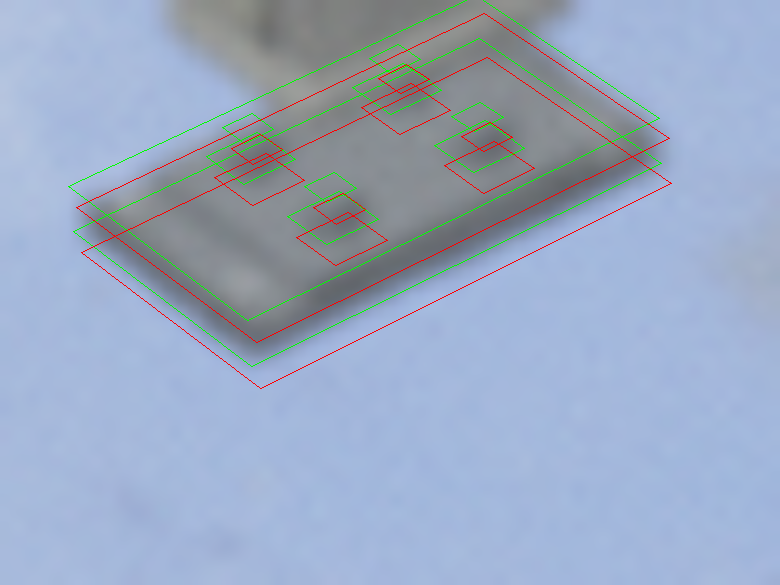

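```bash
python3 -m inch '[0.008,-0.003,0.001,-0.2,-0.13,0,0.05, 0.008,0,0,0,0,0,0.05, 0.004,0,0,0,0,0,0.05, 0,0,0,0,0,0,0.05]'; python3 go.py .6067 .1945 .0762 2.1; python3 look.py l11 100
```

```text
clock: 18.8
tool_pos: [0.6069, 0.1956, 0.2436]
orientation: [-140.2, 89.7, 41.9]
force: [0.2, -0.1, -1.5]
opening: 0.056
t 18.80 grasp [0.6076 0.1963 0.0846] boxyaw 2.10 tooly [ 0.037 -0.999 -0.004] tilt 0.33 open 0.0560 F [ 0.2 -0.1 -1.5] q [ 35.4  25.  -15.4  -0.  -49.3  56.8]
  turn [180.     0.33   0.39]  shift in current [8.4 1.2 0.3] mm; in desired frame [ 8.4 -1.1 -0.3]
  turn [-0.   -0.25  0.21]  shift in current [8.4 1.2 0.3] mm; in desired frame [8.4 1.1 0.3]
crop origin 235 187 f 8.0
```

View pics/l11.png

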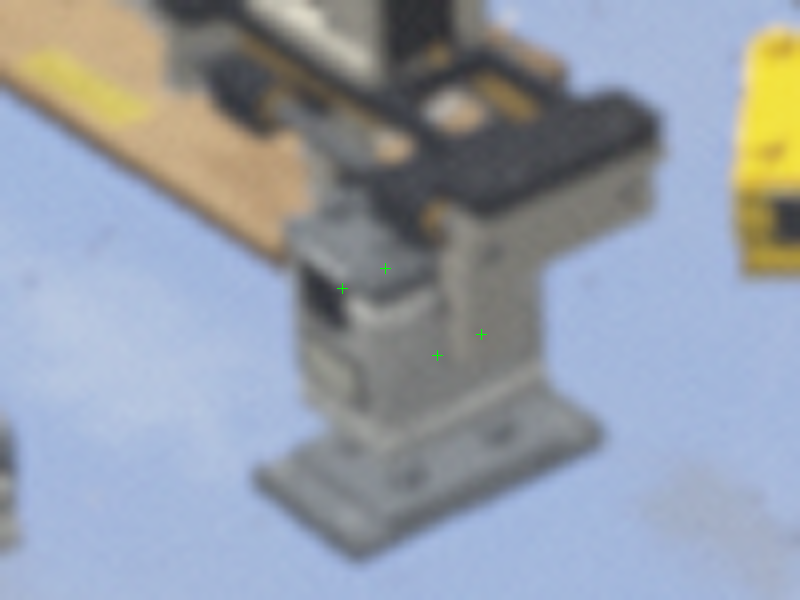

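```bash
python3 -m inch '[0.004,0.0011,0.0003,0,-0.25,0.2,0.05, 0.004,0,0,0,0,0,0.05, 0.002,0,0,0,0,0,0.05, 0,0,0,0,0,0,0.05]'; python3 go.py .6067 .1945 .0662 2.1
```

```text
clock: 19.45
tool_pos: [0.607, 0.1945, 0.2337]
orientation: [-147.8, 89.9, 34.3]
force: [-0.3, 0.2, -1.2]
opening: 0.0557
t 19.45 grasp [0.6071 0.1946 0.0747] boxyaw 2.09 tooly [ 0.036 -0.999 -0.001] tilt 0.06 open 0.0557 F [-0.3  0.2 -1.2] q [ 35.3  25.7 -15.9   0.  -48.4  56.8]
  turn [1.7999e+02 5.0000e-02 8.0000e-02]  shift in current [ 8.5 -0.   0.3] mm; in desired frame [ 8.5  0.  -0.3]
  turn [-0.01 -0.05  0.03]  shift in current [ 8.5 -0.   0.3] mm; in desired frame [ 8.5 -0.   0.3]
```

```bash
python3 -m inch '[0.002,0,0,0,0,0,0.05, 0.002,0,0,0,0,0,0.05]'; python3 go.py .6067 .1945 .0662 2.1;  python3 -m inch '[0.002,0,0,0,0,0,0.05, 0.002,0,0,0,0,0,0.05]'; python3 go.py .6067 .1945 .0662 2.1
```

```text
clock: 19.7
tool_pos: [0.607, 0.1946, 0.2297]
orientation: [-148.8, 89.9, 33.3]
force: [0.5, -0.3, -2.6]
opening: 0.056
t 19.70 grasp [0.6072 0.1947 0.0707] boxyaw 2.10 tooly [ 0.037 -0.999 -0.001] tilt 0.08 open 0.0560 F [ 0.5 -0.3 -2.6] q [ 35.3  25.9 -16.1   0.  -47.9  56.8]
  turn [1.8e+02 7.0e-02 1.1e-01]  shift in current [4.5 0.1 0.4] mm; in desired frame [ 4.5 -0.1 -0.3]
  turn [-0.   -0.07  0.04]  shift in current [4.5 0.1 0.4] mm; in desired frame [4.5 0.1 0.3]
clock: 19.95
tool_pos: [0.6071, 0.1946, 0.2255]
orientation: [-150.3, 89.9, 31.8]
force: [0.6, -0.3, -2.7]
opening: 0.0557
t 19.95 grasp [0.6073 0.1947 0.0665] boxyaw 2.10 tooly [ 0.037 -0.999 -0.001] tilt 0.08 open 0.0557 F [ 0.6 -0.3 -2.7] q [ 35.3  26.2 -16.3   0.  -47.4  56.8]
  turn [1.8e+02 7.0e-02 1.2e-01]  shift in current [0.3 0.1 0.4] mm; in desired frame [ 0.3 -0.1 -0.4]
  turn [-0.   -0.07  0.04]  shift in current [0.3 0.1 0.4] mm; in desired frame [0.3 0.1 0.4]
```

```bash
python3 -m inch '[0.001,0,0,0,0,0,0.05, 0.001,0,0,0,0,0,0.05]'; python3 go.py .6067 .1945 .0662 2.1
```

```text
clock: 20.2
tool_pos: [0.607, 0.1946, 0.2252]
orientation: [-166.4, 89.9, 15.7]
force: [-4.7, -0.2, 7.9]
opening: 0.0559
t 20.20 grasp [0.6072 0.1947 0.0662] boxyaw 2.14 tooly [ 0.037 -0.999 -0.   ] tilt 0.10 open 0.0559 F [-4.7 -0.2  7.9] q [ 35.3  26.2 -16.3   0.  -47.4  56.8]
  turn [-1.7996e+02 -4.0000e-02 -1.5000e-01]  shift in current [0.  0.1 0.3] mm; in desired frame [ 0.  -0.1 -0.3]
  turn [ 0.04 -0.1   0.02]  shift in current [0.  0.1 0.3] mm; in desired frame [0.  0.1 0.3]
```

Seated: contact at 0.0662 as expected. Next I'll release, retreat, and look with the top camera.

```bash
python3 -m inch '[0,0,0,0,0,0,0.06, 0,0,0,0,0,0,0.075, 0,0,0,0,0,0,0.0876, 0,0,0,0,0,0,0.0876, -0.02,0,0,0,0,0,0.0876, -0.04,0,0,0,0,0,0.0876, -0.05,0,0,0,0,0,0.0876, -0.03,0,0,0,0,0,0.0876, 0,0,0,0,0,0,0.0876]'; python3 go.py .6173 -.0322 .10 12
python3 - <<'E'
from meas import *
s=grab("scene",3); np.savez("s12.npz",**s); cv2.imwrite("pics/s12.png",cv2.resize(s["color"].astype(np.uint8)[150:400,170:450,::-1],None,fx=2.4,fy=2.4,interpolation=2))
s=grab("top",3); np.savez("t12.npz",**s); cv2.imwrite("pics/t12.png",cv2.resize(s["color"].astype(np.uint8)[170:370,180:470,::-1],None,fx=2.7,fy=2.7,interpolation=2))
E
```

```text
clock: 21.32
tool_pos: [0.6071, 0.1946, 0.3688]
orientation: [158.8, 89.9, -19.0]
force: [0.8, -0.3, -0.8]
opening: 0.0874
t 21.32 grasp [0.6073 0.1945 0.2098] boxyaw 2.14 tooly [ 0.037 -0.999  0.   ] tilt 0.08 open 0.0874 F [ 0.8 -0.3 -0.8] q [ 35.3  18.4  -7.3   0.1 -64.2  56.8]
  turn [ 1.7014e+02 -5.0000e-02  1.0000e-01]  shift in current [109.9 227.   -1.6] mm; in desired frame [ 109.8 -224.   -37.1]
  turn [-9.86 -0.07 -0.03]  shift in current [109.9 227.   -1.6] mm; in desired frame [109.8 224.   37.1]
```

View pics/s12.png

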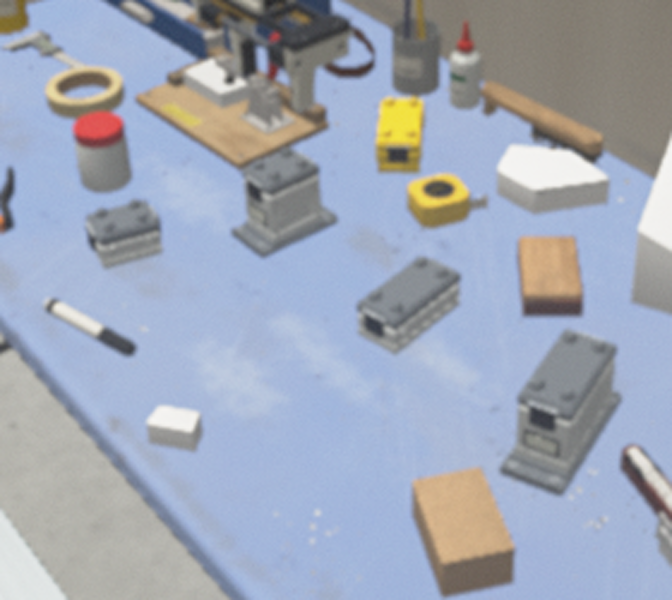

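View pics/t12.png

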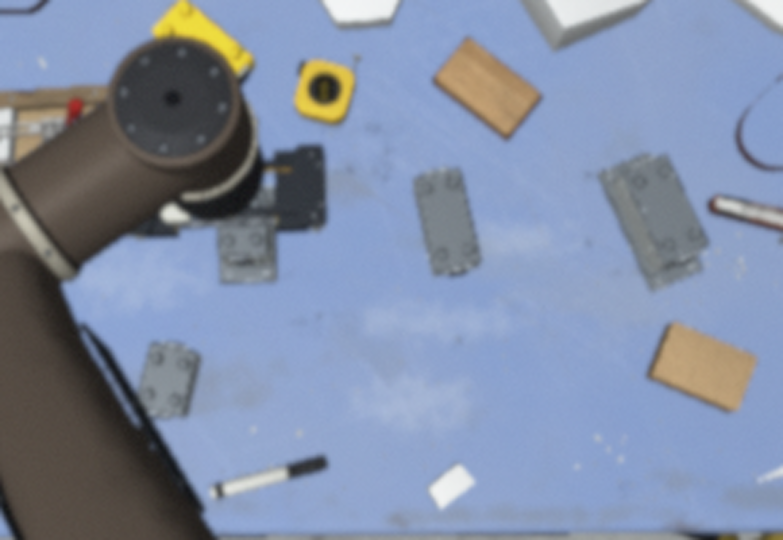

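```bash
python3 -m inch '[0,0,0,-9.9,0,0,0.0876, 0,0.05,0.008,0,0,0,0.0876, 0,0.05,0.008,0,0,0,0.0876, 0,0.05,0.008,0,0,0,0.0876, 0.01,0.05,0.008,0,0,0,0.0876, 0.02,0.015,0.003,0,0,0,0.0876, 0.02,0,0,0,0,0,0.0876, 0,0,0,0,0,0,0.0876]'; python3 go.py .6173 -.0322 .10 12
```

```text
clock: 22.62
tool_pos: [0.6173, -0.0302, 0.3064]
orientation: [15.7, 88.9, -151.9]
force: [-0.2, 0.4, 0.4]
opening: 0.0876
t 22.62 grasp [ 0.6147 -0.0316  0.1474] boxyaw 12.42 tooly [ 0.215 -0.977  0.005] tilt 1.06 open 0.0876 F [-0.2  0.4  0.4] q [ 15.4  20.  -13.9   0.3 -57.1  86.9]
  turn [-179.58    0.46    1.6 ]  shift in current [47.4  1.7 -0.4] mm; in desired frame [47.4 -2.  -0.4]
  turn [ 0.42  1.02 -0.29]  shift in current [47.4  1.7 -0.4] mm; in desired frame [47.4  2.   0.4]
```

```bash
python3 -m inch '[0.015,0.002,0.0004,0.4,1.02,-0.3,0.0876, 0.03,0,0,0,0,0,0.0876, 0.02,0,0,0,0,0,0.0876, 0,0,0,0,0,0,0.0876]'; python3 go.py .6173 -.0322 .030 12; python3 look.py l13
```

```text
clock: 23.12
tool_pos: [0.6186, -0.031, 0.2419]
orientation: [159.6, 89.9, -8.2]
force: [-0.4, -0.5, 0.1]
opening: 0.0875
t 23.12 grasp [ 0.6189 -0.0311  0.0829] boxyaw 12.16 tooly [ 0.211 -0.978  0.001] tilt 0.13 open 0.0875 F [-0.4 -0.5  0.1] q [ 15.2  23.7 -17.9   0.1 -48.3  86.9]
  turn [-1.7984e+02  7.0000e-02 -1.9000e-01]  shift in current [52.9  0.8  1.6] mm; in desired frame [52.9 -0.9 -1.5]
  turn [ 0.16 -0.12 -0.04]  shift in current [52.9  0.8  1.6] mm; in desired frame [52.9  0.9  1.5]
crop origin 285 220 f 7.2727272727272725
```

View pics/l13.png

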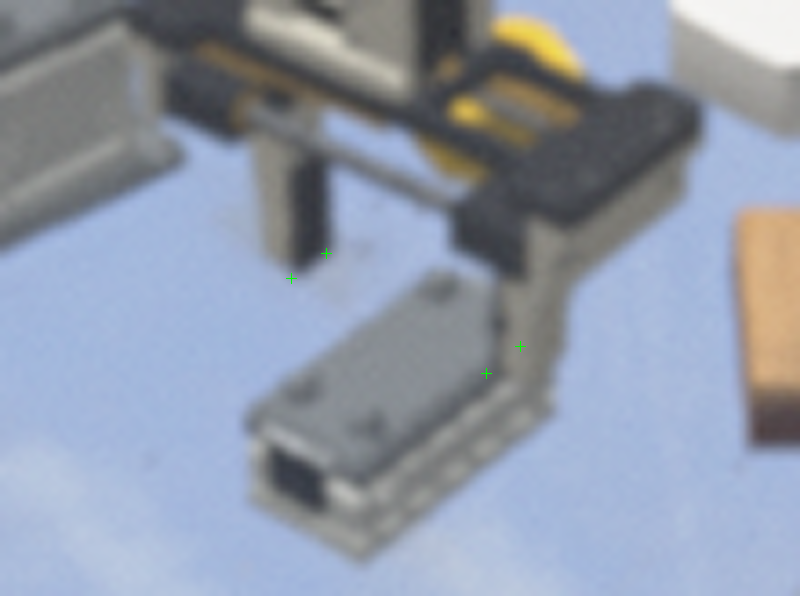

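```bash
python3 -m inch '[0.01,0.0009,0.0015,0.1,-0.12,0,0.0876, 0.02,0,0,0,0,0,0.0876, 0.014,0,0,0,0,0,0.0876, 0.006,0,0,0,0,0,0.0876, 0,0,0,0,0,0,0.0876]'; python3 go.py .6173 -.0322 .030 12
```

```text
clock: 23.9
tool_pos: [0.6193, -0.032, 0.1946]
orientation: [173.2, 89.5, 5.3]
force: [0.7, -0.4, 0.3]
opening: 0.0878
t 23.90 grasp [ 0.6206 -0.0319  0.0357] boxyaw 12.08 tooly [ 0.209 -0.978  0.001] tilt 0.49 open 0.0878 F [ 0.7 -0.4  0.3] q [ 15.1  27.  -20.3   0.1 -42.2  86.9]
  turn [-1.7992e+02  9.0000e-02 -7.7000e-01]  shift in current [ 5.6 -0.2  2. ] mm; in desired frame [ 5.6  0.2 -2. ]
  turn [ 0.08 -0.49 -0.06]  shift in current [ 5.6 -0.2  2. ] mm; in desired frame [ 5.6 -0.2  2. ]
```

```bash
python3 -m inch '[0.003,0,0.003,0.1,-0.5,0,0.0876, 0.003,0,0.001,0,0,0,0.0876, 0,0,0,0,0,0,0.0876, 0,0,0,0,0,0,0.07, 0,0,0,0,0,0,0.06, 0,0,0,0,0,0,0.05, 0,0,0,0,0,0,0.05, 0,0,0,0,0,0,0.05]'; python3 go.py .6173 -.0322 .030 12; python3 look.py l14
```

```text
clock: 24.9
tool_pos: [0.6156, -0.0327, 0.1898]
orientation: [148.9, 89.9, -19.1]
force: [1.1, 0.3, 0.0]
opening: 0.0558
t 24.90 grasp [ 0.6159 -0.0328  0.0308] boxyaw 11.98 tooly [ 0.208 -0.978  0.001] tilt 0.11 open 0.0558 F [1.1 0.3 0. ] q [ 15.1  27.2 -20.8   0.1 -41.9  86.8]
  turn [ 1.7998e+02 -9.0000e-02  1.5000e-01]  shift in current [ 0.8 -0.2 -1.7] mm; in desired frame [0.8 0.2 1.7]
  turn [-0.02 -0.09 -0.06]  shift in current [ 0.8 -0.2 -1.7] mm; in desired frame [ 0.8 -0.2 -1.7]
crop origin 284 237 f 7.2727272727272725
```

View pics/l14.png

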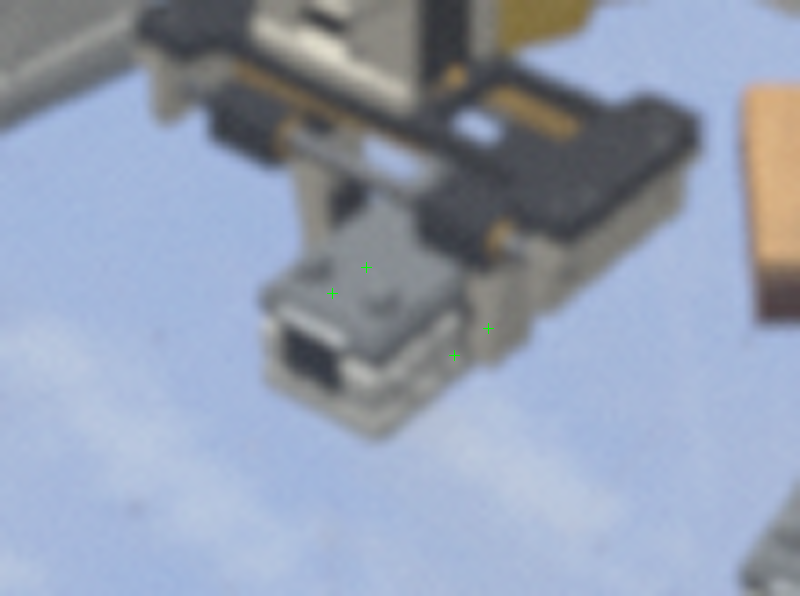

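```bash
python3 -m inch '[-0.01,0,0,0,0,0,0.05, -0.03,0,0,0,0,0,0.05, -0.04,0,0,0,0,0,0.05, -0.04,0,0,0,0,0,0.05, -0.03,0,0,0,0,0,0.05, 0,0,0,0,0,0,0.05]'; python3 go.py .6176 -.2664 .175 22.42
```

```text
clock: 25.8
tool_pos: [0.6145, -0.0331, 0.3457]
orientation: [38.1, 89.9, -130.0]
force: [0.1, 0.1, -3.0]
opening: 0.0558
t 25.80 grasp [ 0.6143 -0.0333  0.1867] boxyaw 11.95 tooly [ 0.207 -0.978  0.001] tilt 0.09 open 0.0558 F [ 0.1  0.1 -3. ] q [ 15.1  17.5 -11.9   0.1 -60.7  86.8]
  turn [ 1.6953e+02 -7.0000e-02 -1.1000e-01]  shift in current [ 12.  228.9  45.2] mm; in desired frame [  11.7 -216.8  -86.1]
  turn [-10.47   0.08  -0.05]  shift in current [ 12.  228.9  45.2] mm; in desired frame [ 11.7 216.8  86.1]
```

```bash
python3 -m inch '[0,0,0,-5.2,0,0,0.05, 0,0,0,-5.2,0,0,0.05, 0,0.02,0.008,0,0,0,0.05, 0,0.04,0.016,0,0,0,0.05, 0,0.045,0.018,0,0,0,0.05, 0,0.045,0.018,0,0,0,0.05, 0,0.035,0.014,0,0,0,0.05, 0,0.02,0.007,0,0,0,0.05, 0,0,0,0,0,0,0.05, 0,0,0,0,0,0,0.05]'; python3 go.py .6176 -.2664 .165 22.42
```

```text
clock: 27.05
tool_pos: [0.6149, -0.2585, 0.3353]
orientation: [-31.8, 89.0, 170.9]
force: [0.4, 0.5, -2.6]
opening: 0.0554
t 27.05 grasp [ 0.6123 -0.2581  0.1763] boxyaw 22.70 tooly [ 0.386 -0.922 -0.009] tilt 0.96 open 0.0554 F [ 0.4  0.5 -2.6] q [-6.100e+00  2.280e+01 -5.200e+00 -1.000e-01 -6.290e+01  1.188e+02]
  turn [-179.71   -0.79    1.28]  shift in current [11.2  8.4  0.4] mm; in desired frame [11.3 -8.3 -0.5]
  turn [0.29 0.82 0.5 ]  shift in current [11.2  8.4  0.4] mm; in desired frame [11.3  8.3  0.5]
```

```bash
python3 -m inch '[0.005,0.0083,0.0005,0.3,0.82,0.5,0.05, 0.004,0,0,0,0,0,0.05, 0,0,0,0,0,0,0.05]'; python3 go.py .6176 -.2664 .1388 22.42; python3 look.py l15 100
```

```text
clock: 27.42
tool_pos: [0.6181, -0.2646, 0.3254]
orientation: [176.0, 89.9, 18.6]
force: [-0.2, 0.5, -2.2]
opening: 0.0556
t 27.43 grasp [ 0.6182 -0.2645  0.1664] boxyaw 22.54 tooly [ 0.383 -0.924  0.   ] tilt 0.06 open 0.0556 F [-0.2  0.5 -2.2] q [ -6.6  23.4  -5.7  -0.  -60.9 119.2]
  turn [-1.7988e+02  1.0000e-02 -1.0000e-01]  shift in current [27.6  1.5  1.2] mm; in desired frame [27.6 -1.5 -1.1]
  turn [ 0.12 -0.06 -0.  ]  shift in current [27.6  1.5  1.2] mm; in desired frame [27.6  1.5  1.1]
crop origin 356 243 f 8.0
```

View pics/l15.png

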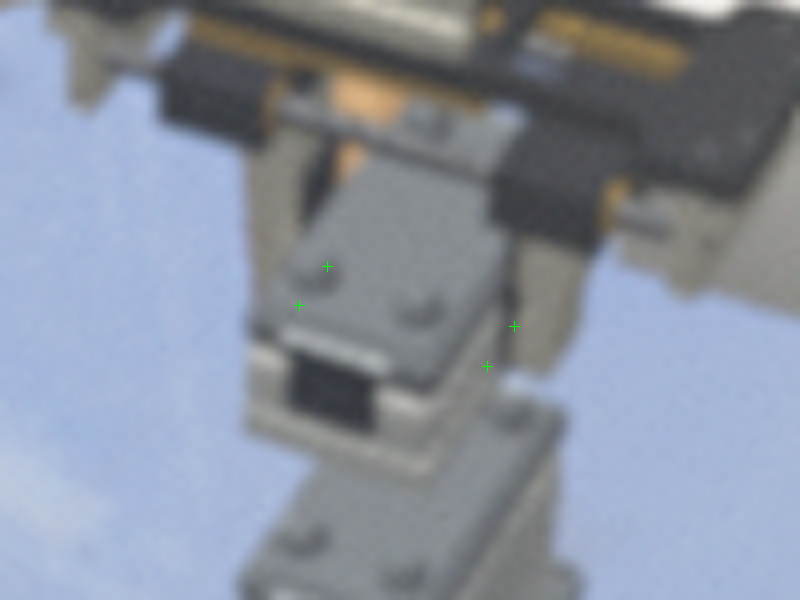

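```bash
cat > lugs.py <<'E'
from pix import *
def lugcmp(npz,origin,f,up,zu,lo,zl,yaw):
    s=dict(np.load(npz)); px=lambda c:(np.array(c)+.5)/f-.5+np.array(origin)
    a=ray(s,px(up),zu)[:,:2]; b=ray(s,px(lo),zl)[:,:2]
    u=np.array([np.cos(np.radians(yaw)),np.sin(np.radians(yaw))]); l=np.array([-u[1],u[0]])
    d=a-b; print("upper-lower along/lat mm",(np.c_[d@u,d@l]*1000).round(1).tolist(),"spacing",np.linalg.norm(a[0]-a[1]).round(4),np.linalg.norm(b[0]-b[1]).round(4), "ctrs",a.mean(0).round(4),b.mean(0).round(4))
E
python3 - <<'E'
from lugs import *
lugcmp("l15.npz",(356,243),8,[(320,272),(422,304)],.1356+.050,[(303,538),(405,572)],.094,22.4)
E
```

```text
upper-lower along/lat mm [[2.5, 0.6], [2.2, 1.7]] spacing 0.0289 0.0301 ctrs [ 0.5847 -0.2825] [ 0.583  -0.2845]
```

```bash
python3 -m inch '[0.008,0.0013,0.0018,0.1,0,0,0.05, 0.01,0,0,0,0,0,0.05, 0.006,0,0,0,0,0,0.05, 0,0,0,0,0,0,0.05]'; python3 go.py .6169 -.2667 .1308 22.42; python3 look.py l16 80
```

```text
clock: 28.08
tool_pos: [0.6168, -0.2667, 0.3]
orientation: [168.7, 89.9, 11.1]
force: [0.6, 0.4, -1.8]
opening: 0.0555
t 28.07 grasp [ 0.6171 -0.2666  0.141 ] boxyaw 22.42 tooly [ 0.381 -0.924  0.   ] tilt 0.08 open 0.0555 F [ 0.6  0.4 -1.8] q [ -6.8  24.6  -7.4  -0.  -57.9 119.2]
  turn [-1.7999e+02  2.0000e-02 -1.2000e-01]  shift in current [10.2  0.1 -0. ] mm; in desired frame [10.2 -0.1  0. ]
  turn [ 0.   -0.08 -0.02]  shift in current [10.2  0.1 -0. ] mm; in desired frame [10.2  0.1 -0. ]
crop origin 366 260 f 10.0
```

View pics/l16.png

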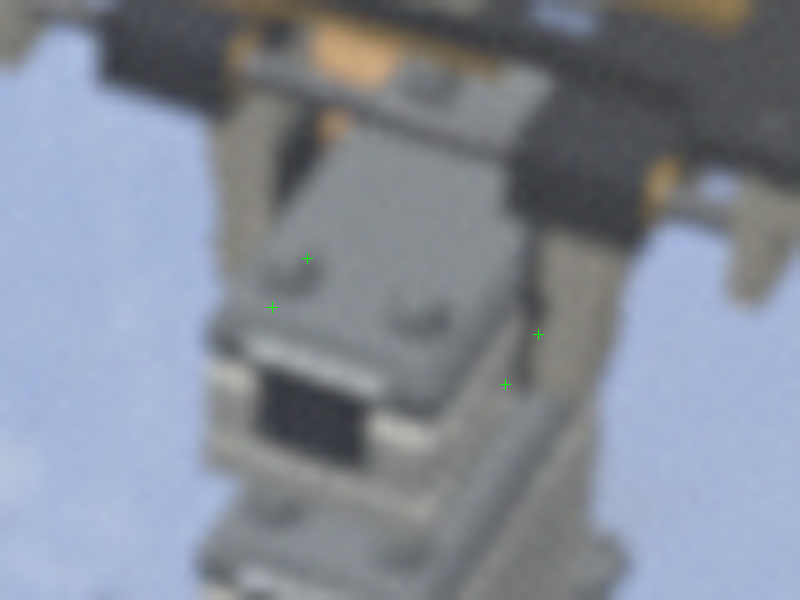

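Run:
```python
from lugs import *
lugcmp("l16.npz",(366,260),10,[(293,274),(420,318)],.1602,[(275,510),(405,553)],.094,22.4)
```

```text
upper-lower along/lat mm [[1.6, -0.4], [0.2, 0.7]] spacing 0.0295 0.0306 ctrs [ 0.5816 -0.2854] [ 0.5808 -0.2859]
```

Aligned within 1 mm, so I'll lower gently.

```bash
python3 -m inch '[0.004,0,0.0005,0,0,0,0.05, 0.004,0,0,0,0,0,0.05, 0.002,0,0,0,0,0,0.05]'; python3 go.py .6169 -.2667 .1208 22.42; python3 -m inch '[0.003,0,0,0,0,0,0.05, 0.003,0,0,0,0,0,0.05]'; python3 go.py .6169 -.2667 .1208 22.42
```

```text
clock: 28.6
tool_pos: [0.6169, -0.267, 0.2912]
orientation: [152.5, 89.8, -5.1]
force: [0.3, 0.4, -2.7]
opening: 0.0555
t 28.60 grasp [ 0.6176 -0.267   0.1322] boxyaw 22.44 tooly [ 0.382 -0.924  0.002] tilt 0.25 open 0.0555 F [ 0.3  0.4 -2.7] q [ -6.8  25.   -8.   -0.  -56.7 119.3]
  turn [-179.98    0.18   -0.34]  shift in current [11.4 -0.2 -0.1] mm; in desired frame [11.4  0.2  0.1]
  turn [ 0.02 -0.22 -0.11]  shift in current [11.4 -0.2 -0.1] mm; in desired frame [11.4 -0.2 -0.1]
clock: 28.85
tool_pos: [0.6169, -0.2669, 0.2849]
orientation: [152.3, 89.7, -5.2]
force: [-1.0, 0.0, -1.6]
opening: 0.056
t 28.85 grasp [ 0.6177 -0.267   0.1259] boxyaw 22.44 tooly [ 0.382 -0.924  0.002] tilt 0.26 open 0.0560 F [-1.   0.  -1.6] q [ -6.8  25.4  -8.4  -0.  -56.  119.3]
  turn [-179.98    0.19   -0.36]  shift in current [ 5.1 -0.3 -0. ] mm; in desired frame [5.1 0.2 0. ]
  turn [ 0.02 -0.23 -0.12]  shift in current [ 5.1 -0.3 -0. ] mm; in desired frame [ 5.1 -0.2 -0. ]
```

```bash
python3 -m inch '[0.002,0,0,0,-0.2,-0.1,0.05, 0.0015,0,0,0,0,0,0.05]'; python3 go.py .6169 -.2667 .1208 22.42; python3 -m inch '[0.0015,0,0,0,0,0,0.05, 0.001,0,0,0,0,0,0.05]'; python3 go.py .6169 -.2667 .1208 22.42
```

```text
clock: 29.1
tool_pos: [0.617, -0.2669, 0.281]
orientation: [46.4, 90.0, -111.2]
force: [-0.2, 0.0, -3.1]
opening: 0.0559
t 29.10 grasp [ 0.617 -0.267  0.122] boxyaw 22.44 tooly [ 0.382 -0.924  0.   ] tilt 0.01 open 0.0559 F [-0.2  0.  -3.1] q [ -6.8  25.7  -8.5   0.  -55.9 119.3]
  turn [-1.7998e+02  1.0000e-02  1.0000e-02]  shift in current [ 1.2 -0.2 -0. ] mm; in desired frame [1.2 0.2 0. ]
  turn [ 0.02  0.   -0.  ]  shift in current [ 1.2 -0.2 -0. ] mm; in desired frame [ 1.2 -0.2 -0. ]
clock: 29.35
tool_pos: [0.617, -0.267, 0.2798]
orientation: [102.4, 90.0, -55.1]
force: [-3.6, 3.1, 8.3]
opening: 0.0558
t 29.35 grasp [ 0.6171 -0.2671  0.1208] boxyaw 22.47 tooly [ 0.382 -0.924  0.001] tilt 0.05 open 0.0558 F [-3.6  3.1  8.3] q [ -6.8  25.7  -8.6   0.  -55.7 119.3]
  turn [-1.7995e+02  7.0000e-02 -2.0000e-02]  shift in current [-0.  -0.3 -0. ] mm; in desired frame [-0.   0.3  0. ]
  turn [ 0.05 -0.01 -0.05]  shift in current [-0.  -0.3 -0. ] mm; in desired frame [-0.  -0.3 -0. ]
```

```bash
python3 -m inch '[0,0,0,0,0,0,0.06, 0,0,0,0,0,0,0.075, 0,0,0,0,0,0,0.0876, 0,0,0,0,0,0,0.0876, -0.02,0,0,0,0,0,0.0876, -0.04,0,0,0,0,0,0.0876, -0.04,0,0,0,0,0,0.0876, 0,0,0,0,0,0,0.0876]'; python3 go.py .4415 .278 .20 -12
python3 - <<'E'
from sil import *
s=grab("scene",3); np.savez("s17.npz",**s); cv2.imwrite("pics/s17.png",cv2.resize(s["color"].astype(np.uint8)[200:400,330:480,::-1],None,fx=3,fy=3,interpolation=2))
s=grab("top",3); print(fit2(s,"ss",(.4427,.2804,-12.5)))
E
```

```text
clock: 30.35
tool_pos: [0.6173, -0.2672, 0.3826]
orientation: [97.3, 89.9, -60.2]
force: [-0.8, -0.1, 0.2]
opening: 0.0879
t 30.35 grasp [ 0.6175 -0.2674  0.2236] boxyaw 22.48 tooly [ 0.382 -0.924  0.002] tilt 0.09 open 0.0879 F [-0.8 -0.1  0.2] q [-6.800e+00  2.110e+01 -1.500e+00  1.000e-01 -6.740e+01  1.193e+02]
  turn [-1.4552e+02  1.1000e-01 -5.0000e-02]  shift in current [  22.7 -571.   -46. ] mm; in desired frame [  23.6  496.7 -285.4]
  turn [34.48 -0.04 -0.09]  shift in current [  22.7 -571.   -46. ] mm; in desired frame [  23.6 -496.7  285.4]
(array([  0.44292993,   0.28041329, -12.80142118,   0.95967506]), np.float64(17.77380576147955))
```

View pics/s17.png

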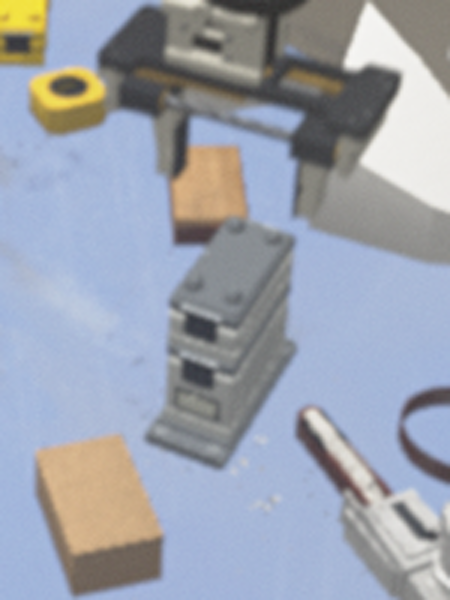

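```bash
python3 -m inch '[0,0,0,8.6,0,0,0.0876, 0,0,0,8.6,0,0,0.0876, 0,0,0,8.6,0,0,0.0876, 0,0,0,8.6,0,0,0.0876, 0,-0.045,0.026,0,0,0,0.0876, 0,-0.045,0.026,0,0,0,0.0876, 0,-0.045,0.026,0,0,0,0.0876, 0,-0.045,0.026,0,0,0,0.0876, 0,-0.045,0.026,0,0,0,0.0876, 0,-0.045,0.026,0,0,0,0.0876, 0,-0.045,0.026,0,0,0,0.0876, 0,-0.045,0.026,0,0,0,0.0876, 0,-0.045,0.026,0,0,0,0.0876, 0,-0.045,0.026,0,0,0,0.0876, 0,0,0,0,0,0,0.0876]'; python3 go.py .4417 .278 .15 -12.6
```

```text
clock: 32.52
tool_pos: [0.4601, 0.2449, 0.3677]
orientation: [18.8, 88.6, -174.4]
force: [0.1, -0.8, 0.7]
opening: 0.0878
t 32.52 grasp [0.4561 0.2445 0.2087] boxyaw -13.22 tooly [-0.229 -0.973  0.008] tilt 1.45 open 0.0878 F [ 0.1 -0.8  0.7] q [ 49.2   8.2 -20.7  -1.1 -62.2  28.1]
  turn [179.36  -0.72  -2.15]  shift in current [ 59.  -28.5  24. ] mm; in desired frame [ 58.7  28.3 -25.1]
  turn [-0.62  1.38 -0.46]  shift in current [ 59.  -28.5  24. ] mm; in desired frame [ 58.7 -28.3  25.1]
```

```bash
python3 -m inch '[0,-0.0283,0.025,-0.6,1.38,-0.46,0.0876, 0,0,0,0,0,0,0.0876, 0.03,0,0,0,0,0,0.0876, 0.035,0,0,0,0,0,0.0876, 0.02,0,0,0,0,0,0.0876, 0,0,0,0,0,0,0.0876]'; python3 go.py .4417 .278 .033 -12.6; python3 look.py l18
```

```text
clock: 33.28
tool_pos: [0.4424, 0.2757, 0.2786]
orientation: [74.0, 89.7, -118.6]
force: [-0.3, 0.4, 0.2]
opening: 0.0874
t 33.27 grasp [0.442  0.275  0.1196] boxyaw -12.67 tooly [-0.219 -0.976  0.005] tilt 0.27 open 0.0874 F [-0.3  0.4  0.2] q [ 53.5  13.2 -28.1   0.  -48.9  23.8]
  turn [ 1.7993e+02 -4.1000e-01 -1.2000e-01]  shift in current [86.6 -2.5  1.1] mm; in desired frame [86.6  2.1 -1.2]
  turn [-0.07  0.07 -0.26]  shift in current [86.6 -2.5  1.1] mm; in desired frame [86.6 -2.1  1.2]
crop origin 162 182 f 7.2727272727272725
```

View pics/l18.png

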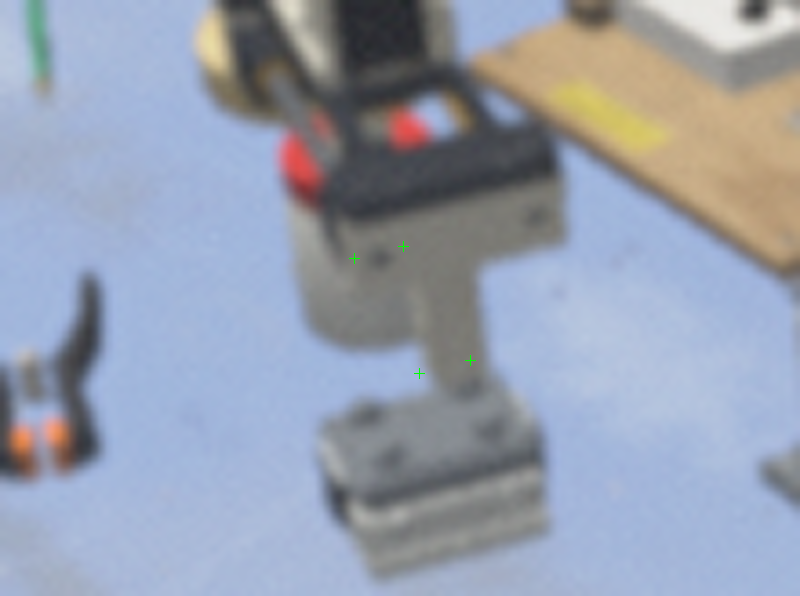

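```bash
python3 -m inch '[0.005,-0.0021,0.0012,0,0,-0.26,0.0876, 0.02,0,0,0,0,0,0.0876, 0.01,0,0,0,0,0,0.0876, 0,0,0,0,0,0,0.0876]'; python3 go.py .4417 .278 .033 -12.6; python3 look.py l19
```

```text
clock: 33.92
tool_pos: [0.4432, 0.2803, 0.2478]
orientation: [-110.8, 89.4, 56.6]
force: [-0.1, -0.2, 0.8]
opening: 0.0876
t 33.92 grasp [0.4441 0.2817 0.0888] boxyaw -12.63 tooly [-0.219 -0.976 -0.01 ] tilt 0.62 open 0.0876 F [-0.1 -0.2  0.8] q [ 53.8  15.5 -30.   -0.  -43.9  23.7]
  turn [179.97   0.91   0.35]  shift in current [55.8  3.1  1.2] mm; in desired frame [55.8 -2.5 -0.9]
  turn [-0.03 -0.22  0.58]  shift in current [55.8  3.1  1.2] mm; in desired frame [55.8  2.5  0.9]
crop origin 163 190 f 7.2727272727272725
```

View pics/l19.png

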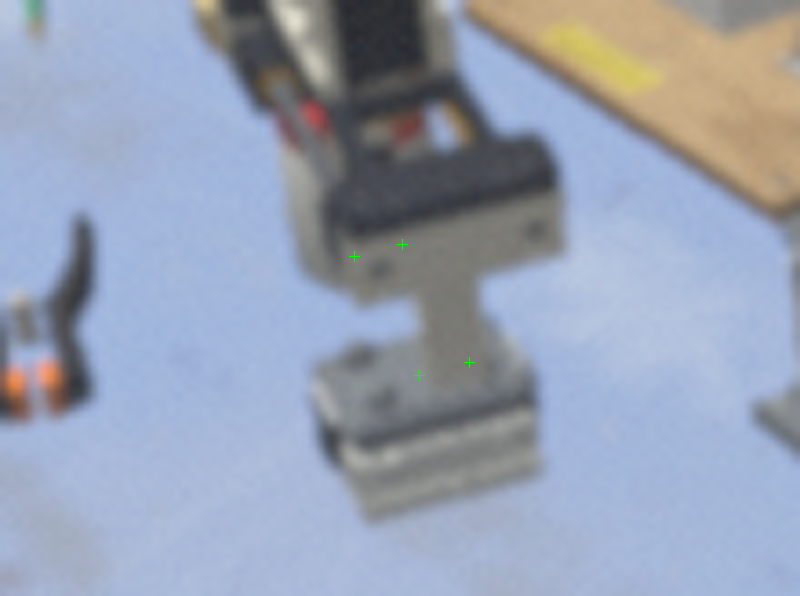

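```bash
python3 -m inch '[0,0.0028,0.001,0,-0.22,0.58,0.0876, 0,0,0,0,0,0,0.0876]'; python3 go.py .4417 .278 .033 -12.6; python3 -m inch '[0.012,0,0,0,0,0,0.0876, 0.014,0,0,0,0,0,0.0876, 0,0,0,0,0,0,0.0876]'; python3 go.py .4417 .278 .033 -12.6
```

```text
clock: 34.33
tool_pos: [0.4418, 0.278, 0.2494]
orientation: [-121.1, 89.9, 46.3]
force: [0.2, -0.6, 0.5]
opening: 0.0878
t 34.33 grasp [0.4421 0.2782 0.0905] boxyaw -12.61 tooly [-0.218 -0.976 -0.002] tilt 0.12 open 0.0878 F [ 0.2 -0.6  0.5] q [ 53.7  15.3 -30.    0.  -44.6  23.6]
  turn [1.7999e+02 1.6000e-01 1.0000e-01]  shift in current [57.4  0.1  0.2] mm; in desired frame [57.4 -0.  -0.1]
  turn [-0.01 -0.06  0.1 ]  shift in current [57.4  0.1  0.2] mm; in desired frame [57.4  0.   0.1]
clock: 34.7
tool_pos: [0.4417, 0.2779, 0.2215]
orientation: [-116.9, 89.9, 50.4]
force: [-0.4, 0.8, 0.0]
opening: 0.0879
t 34.70 grasp [0.4419 0.2781 0.0625] boxyaw -12.62 tooly [-0.219 -0.976 -0.002] tilt 0.11 open 0.0879 F [-0.4  0.8  0. ] q [ 53.7  17.6 -31.6   0.  -40.7  23.6]
  turn [1.7998e+02 1.5000e-01 8.0000e-02]  shift in current [29.5 -0.1  0.1] mm; in desired frame [29.5  0.1 -0.1]
  turn [-0.02 -0.05  0.1 ]  shift in current [29.5 -0.1  0.1] mm; in desired frame [29.5 -0.1  0.1]
```

```bash
python3 -m inch '[0.01,0,0,0,0,0,0.0876, 0.012,0,0,0,0,0,0.0876, 0.006,0,0,0,0,0,0.0876, 0,0,0,0,0,0,0.0876]'; python3 go.py .4417 .278 .033 -12.6
```

```text
clock: 35.2
tool_pos: [0.4418, 0.2779, 0.1908]
orientation: [-132.6, 90.0, 34.8]
force: [-0.1, 1.0, -0.1]
opening: 0.0877
t 35.20 grasp [0.4418 0.278  0.0318] boxyaw -12.62 tooly [-0.218 -0.976 -0.   ] tilt 0.04 open 0.0877 F [-0.1  1.  -0.1] q [ 53.7  20.3 -33.1   0.  -36.5  23.6]
  turn [1.7998e+02 4.0000e-02 4.0000e-02]  shift in current [-1.2 -0.1  0.1] mm; in desired frame [-1.2  0.1 -0.1]
  turn [-0.02 -0.03  0.03]  shift in current [-1.2 -0.1  0.1] mm; in desired frame [-1.2 -0.1  0.1]
```

```bash
python3 -m inch '[0,0,0,0,0,0,0.07, 0,0,0,0,0,0,0.06, 0,0,0,0,0,0,0.05, 0,0,0,0,0,0,0.05, 0,0,0,0,0,0,0.05]'; python3 go.py .4417 .278 .033 -12.6;  python3 look.py l20
```

```text
clock: 35.83
tool_pos: [0.442, 0.2782, 0.1917]
orientation: [-119.5, 89.9, 47.9]
force: [-0.1, -1.0, -1.1]
opening: 0.0557
t 35.83 grasp [0.4423 0.2785 0.0327] boxyaw -12.61 tooly [-0.218 -0.976 -0.002] tilt 0.14 open 0.0557 F [-0.1 -1.  -1.1] q [ 53.7  20.2 -33.1   0.  -36.6  23.6]
  turn [1.7999e+02 1.9000e-01 1.1000e-01]  shift in current [-0.3  0.3  0.2] mm; in desired frame [-0.3 -0.3 -0.2]
  turn [-0.01 -0.07  0.12]  shift in current [-0.3  0.3  0.2] mm; in desired frame [-0.3  0.3  0.2]
crop origin 166 207 f 7.2727272727272725
```

View pics/l20.png

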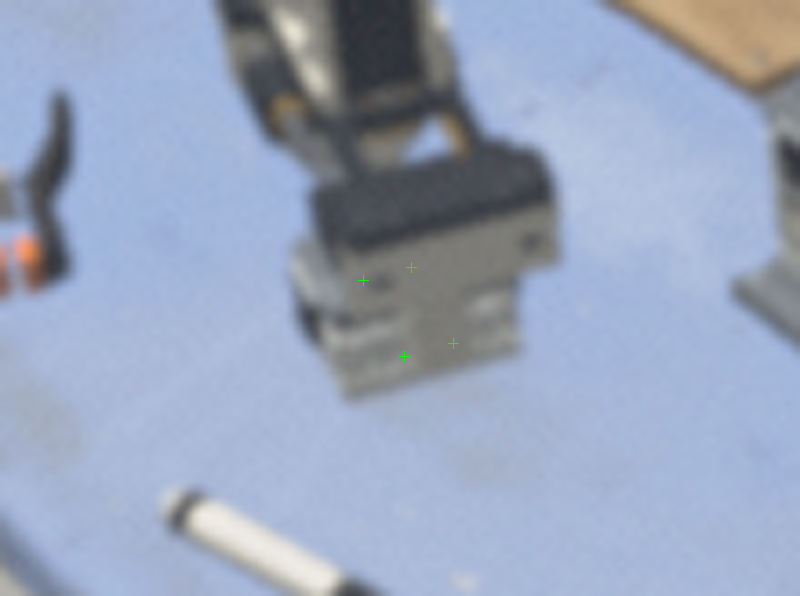

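```bash
python3 -m inch '[-0.01,0,0,0,0,0,0.05, -0.03,0,0,0,0,0,0.05, -0.04,0,0,0,0,0,0.05, -0.04,0,0,0,0,0,0.05, -0.03,0,0,0,0,0,0.05, 0,0,0,-7,0,0,0.05, 0,0,0,-7.6,0,0,0.05, 0,0,0,0,0,0,0.05]'; python3 go.py .609 .1947 .185 2.1
```

```text
clock: 36.98
tool_pos: [0.4412, 0.277, 0.3517]
orientation: [-135.2, 89.7, 47.1]
force: [0.2, -0.8, -1.7]
opening: 0.0563
t 36.98 grasp [0.4417 0.2775 0.1927] boxyaw 2.33 tooly [ 0.041 -0.999 -0.003] tilt 0.28 open 0.0563 F [ 0.2 -0.8 -1.7] q [ 53.7   8.4 -23.1   0.  -58.2  38.6]
  turn [-179.77   -0.31   -0.31]  shift in current [   7.9   89.  -164.3] mm; in desired frame [  7.7 -88.3 164.7]
  turn [ 0.23 -0.2   0.2 ]  shift in current [   7.9   89.  -164.3] mm; in desired frame [   7.7   88.3 -164.7]
```

```bash
python3 -m inch '[0,0.009,-0.017,0.2,-0.2,0.2,0.05, 0,0.018,-0.034,0,0,0,0.05, 0,0.02,-0.038,0,0,0,0.05, 0,0.02,-0.038,0,0,0,0.05, 0,0.014,-0.027,0,0,0,0.05, 0,0.006,-0.012,0,0,0,0.05, 0,0,0,0,0,0,0.05, 0,0,0,0,0,0,0.05]'; python3 go.py .609 .1947 .168 2.1
```

```text
clock: 37.98
tool_pos: [0.613, 0.1924, 0.352]
orientation: [11.2, 89.8, -167.9]
force: [-0.4, 0.5, -1.5]
opening: 0.0561
t 37.98 grasp [0.6126 0.1923 0.193 ] boxyaw 0.88 tooly [ 0.015 -1.     0.001] tilt 0.16 open 0.0561 F [-0.4  0.5 -1.5] q [ 34.8  19.6  -7.7  -0.1 -62.8  56.1]
  turn [ 1.7878e+02 -5.0000e-02 -2.5000e-01]  shift in current [25.  -2.4  3.9] mm; in desired frame [25.   2.5 -3.9]
  turn [-1.22  0.16 -0.03]  shift in current [25.  -2.4  3.9] mm; in desired frame [25.  -2.5  3.9]
```

```bash
python3 -m inch '[0.012,-0.0025,0.0039,-1.2,0.16,0,0.05, 0.012,0,0,0,0,0,0.05, 0,0,0,0,0,0,0.05]'; python3 go.py .609 .1947 .1405 2.1; python3 look.py l21 80
```

```text
clock: 38.35
tool_pos: [0.6068, 0.1961, 0.3264]
orientation: [25.2, 90.0, -152.5]
force: [0.3, -0.1, -1.0]
opening: 0.0558
t 38.35 grasp [0.6067 0.1961 0.1674] boxyaw 2.25 tooly [ 0.039 -0.999  0.   ] tilt 0.03 open 0.0558 F [ 0.3 -0.1 -1. ] q [ 35.4  20.4 -10.3  -0.  -59.4  56.8]
  turn [-1.7985e+02  2.0000e-02  4.0000e-02]  shift in current [26.9  1.5 -2.2] mm; in desired frame [26.9 -1.5  2.1]
  turn [ 0.15  0.03 -0.01]  shift in current [26.9  1.5 -2.2] mm; in desired frame [26.9  1.5 -2.1]
crop origin 243 169 f 10.0
```

View pics/l21.png

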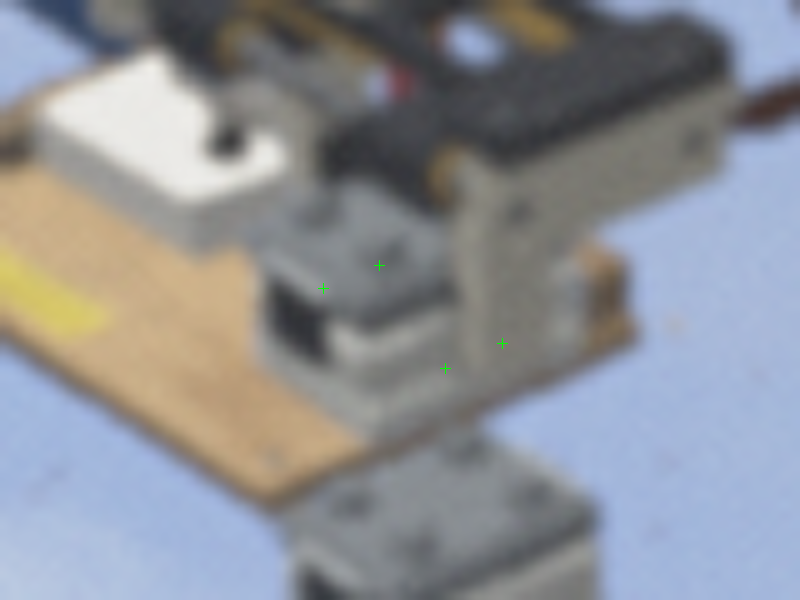

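Run:
```python
from lugs import *
lugcmp("l21.npz",(243,169),10,[(320,211),(384,250)],.1849,[(351,501),(419,541)],.094,2.2)
```

```text
upper-lower along/lat mm [[-0.4, 2.3], [-1.8, 2.9]] spacing 0.0281 0.0288 ctrs [0.5868 0.1908] [0.588  0.1882]
```

```bash
python3 -m inch '[0.008,0.002,-0.0017,0.1,0,0,0.05, 0.01,0,0,0,0,0,0.05, 0.005,0,0,0,0,0,0.05, 0,0,0,0,0,0,0.05]'; python3 go.py .6085 .1943 .1405 2.1; python3 look.py l22 80
```

```text
clock: 39.0
tool_pos: [0.6098, 0.1939, 0.3035]
orientation: [-157.2, 89.9, 24.9]
force: [-1.0, -0.6, -1.4]
opening: 0.0555
t 39.00 grasp [0.6101 0.1941 0.1445] boxyaw 2.10 tooly [ 0.037 -0.999 -0.001] tilt 0.13 open 0.0555 F [-1.  -0.6 -1.4] q [ 35.1  21.7 -11.6   0.  -56.6  57. ]
  turn [-1.8e+02 -8.0e-02 -1.9e-01]  shift in current [ 4.  -0.4  1.3] mm; in desired frame [ 4.   0.5 -1.3]
  turn [ 0.   -0.12  0.05]  shift in current [ 4.  -0.4  1.3] mm; in desired frame [ 4.  -0.5  1.3]
crop origin 245 176 f 10.0meas.py:7: RuntimeWarning: All-NaN slice encountered
  D=np.stack([q["depth"] for q in S]); D[D==0]=np.nan; s["depth"]=np.nan_to_num(np.nanmedian(D,0)).astype(np.float32); return s
```

View pics/l22.png

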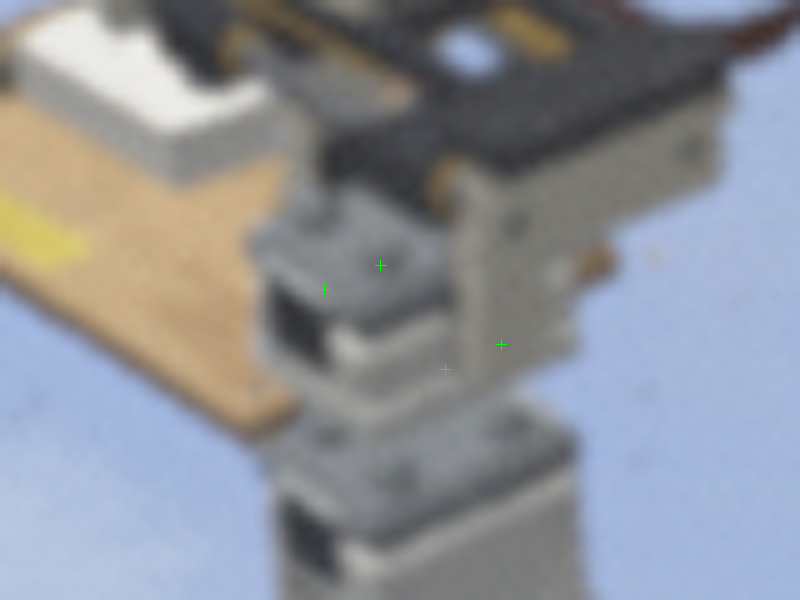

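Run:
```python
from lugs import *
lugcmp("l22.npz",(245,176),10,[(318,214),(384,254)],.162,[(331,434),(402,472)],.094,2.2)
```

```text
upper-lower along/lat mm [[3.2, 1.9], [0.8, 1.7]] spacing 0.0288 0.0287 ctrs [0.5897 0.189 ] [0.5878 0.1871]
```

```bash
python3 -m inch '[0.004,0,0.0013,0,-0.1,0,0.05, 0.004,0,0,0,0,0,0.05, 0.003,0,0,0,0,0,0.05, 0,0,0,0,0,0,0.05]'; python3 go.py .6085 .1945 .1225 2.1; python3 -m inch '[0.003,0,0,0,0,0,0.05, 0.002,0,0,0,0,0,0.05]'; python3 go.py .6085 .1945 .1225 2.1
```

```text
clock: 39.65
tool_pos: [0.6087, 0.1941, 0.293]
orientation: [-138.5, 89.8, 43.6]
force: [-0.3, -0.2, -1.1]
opening: 0.056
t 39.65 grasp [0.609  0.1945 0.134 ] boxyaw 2.12 tooly [ 0.037 -0.999 -0.002] tilt 0.17 open 0.0560 F [-0.3 -0.2 -1.1] q [ 35.2  22.2 -12.4  -0.  -55.3  57. ]
  turn [-179.98   -0.18   -0.2 ]  shift in current [11.5 -0.3  0.2] mm; in desired frame [11.5  0.4 -0.1]
  turn [ 0.02 -0.13  0.11]  shift in current [11.5 -0.3  0.2] mm; in desired frame [11.5 -0.4  0.1]
clock: 39.9
tool_pos: [0.6088, 0.1942, 0.288]
orientation: [-141.4, 89.8, 40.7]
force: [-0.0, 0.6, -1.7]
opening: 0.0557
t 39.90 grasp [0.6092 0.1945 0.129 ] boxyaw 2.12 tooly [ 0.037 -0.999 -0.002] tilt 0.19 open 0.0557 F [-0.   0.6 -1.7] q [ 35.2  22.5 -12.7  -0.  -54.7  57. ]
  turn [-179.98   -0.19   -0.24]  shift in current [ 6.5 -0.3  0.3] mm; in desired frame [ 6.5  0.3 -0.3]
  turn [ 0.02 -0.15  0.12]  shift in current [ 6.5 -0.3  0.3] mm; in desired frame [ 6.5 -0.3  0.3]
```

```bash
python3 -m inch '[0.002,0,0,0,-0.15,0.1,0.05, 0.002,0,0,0,0,0,0.05]'; python3 go.py .6085 .1945 .1225 2.1; python3 -m inch '[0.0015,0,0,0,0,0,0.05, 0.0015,0,0,0,0,0,0.05]'; python3 go.py .6085 .1945 .1225 2.1
```

```text
clock: 40.15
tool_pos: [0.6088, 0.1942, 0.2837]
orientation: [-49.0, 90.0, 133.1]
force: [0.1, 0.0, -0.9]
opening: 0.0557
t 40.15 grasp [0.6088 0.1942 0.1247] boxyaw 2.12 tooly [ 0.037 -0.999 -0.   ] tilt 0.02 open 0.0557 F [ 0.1  0.  -0.9] q [ 35.2  22.8 -12.8  -0.  -54.4  57. ]
  turn [-1.7998e+02 -2.0000e-02  2.0000e-02]  shift in current [ 2.2 -0.3  0.3] mm; in desired frame [ 2.2  0.3 -0.3]
  turn [0.02 0.01 0.01]  shift in current [ 2.2 -0.3  0.3] mm; in desired frame [ 2.2 -0.3  0.3]
clock: 40.4
tool_pos: [0.6089, 0.1942, 0.2817]
orientation: [-176.0, 90.0, 6.2]
force: [-6.0, 0.4, 15.5]
opening: 0.0556
t 40.40 grasp [0.609  0.1943 0.1227] boxyaw 2.15 tooly [ 0.037 -0.999 -0.   ] tilt 0.03 open 0.0556 F [-6.   0.4 15.5] q [ 35.2  22.9 -13.    0.  -54.1  57. ]
  turn [-1.7995e+02 -0.0000e+00 -4.0000e-02]  shift in current [ 0.2 -0.3  0.4] mm; in desired frame [ 0.2  0.3 -0.4]
  turn [ 0.05 -0.03  0.  ]  shift in current [ 0.2 -0.3  0.4] mm; in desired frame [ 0.2 -0.3  0.4]
```

Seated at 0.1227 (0.1225 expected). Release and retreat clear, then check.

```bash
python3 -m inch '[0,0,0,0,0,0,0.06, 0,0,0,0,0,0,0.075, 0,0,0,0,0,0,0.0876, 0,0,0,0,0,0,0.0876, -0.02,0,0,0,0,0,0.0876, -0.04,0,0,0,0,0,0.0876, -0.04,0,0,0,0,0,0.0876, -0.02,0,0,0,0,0,0.0876, 0,0.04,0.03,0,0,0,0.0876, 0,0.05,0.04,0,0,0,0.0876, 0,0.04,0.04,0,0,0,0.0876, 0,0.02,0.02,0,0,0,0.0876, 0,0,0,0,0,0,0.0876]'
python3 - <<'E'
from meas import *
for n in("scene","top"):
    s=grab(n,4); np.savez("f_%s.npz"%n,**s)
    c=s["color"].astype(np.uint8)[:,:,::-1]
    cr=c[150:400,170:450] if n=="scene" else c[170:370,180:470]
    cv2.imwrite(f"pics/f_{n}.png",cv2.resize(cr,None,fx=2.4 if n=="scene" else 2.7,fy=2.4 if n=="scene" else 2.7,interpolation=2))
    P=cloud(s)
    for k,(x,y) in dict(long=(.619,-.266),short=(.609,.1945)).items():
        m=(np.hypot(P[...,0]-x,P[...,1]-y)<.03)&(P[...,2]>.1)&(P[...,2]<.17)
        q=P[m]; A=np.c_[q[:,:2]-[x,y],np.ones(len(q))]
        print(n,k,m.sum(),"median z",np.median(q[:,2]).round(4),"plane",np.linalg.lstsq(A,q[:,2],rcond=None)[0].round(4))
E
```

```text
clock: 42.02
tool_pos: [0.4809, 0.0353, 0.4048]
orientation: [155.4, 89.9, -22.4]
force: [1.7, 0.5, -0.2]
opening: 0.0876
scene long 376 median z 0.1358 plane [-0.0308  0.0851  0.1353]
scene short 5 median z 0.1354 plane [ 0.4329 -0.0876  0.147 ]
top long 360 median z 0.1371 plane [ 0.0587 -0.1295  0.1363]
top short 344 median z 0.1376 plane [0.0107 0.0237 0.1383]
```

View pics/f_scene.png

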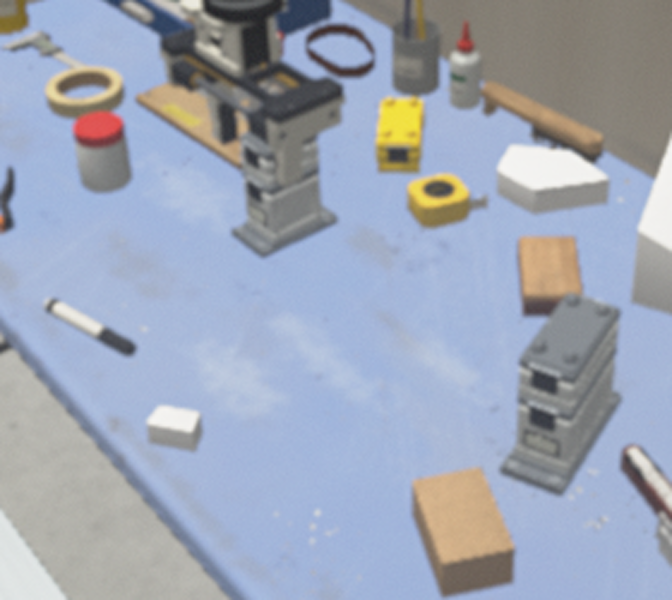

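View pics/f_top.png

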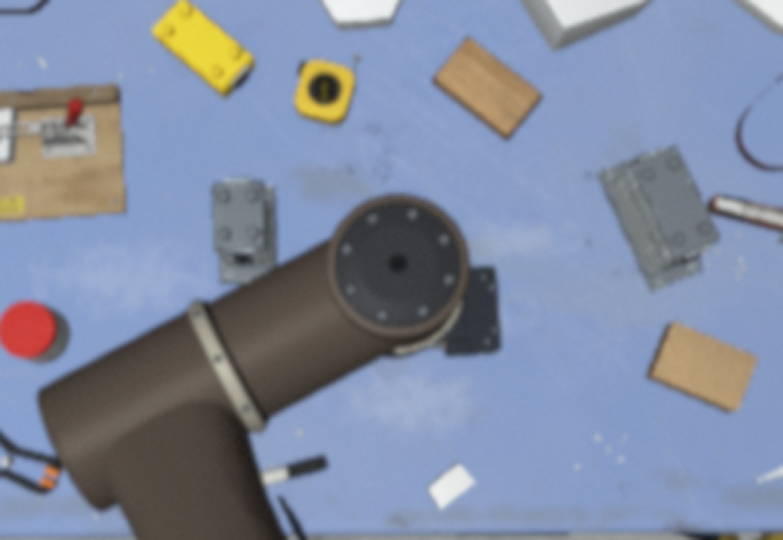

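```bash
python3 -m inch '[0,0.05,0,0,0,0,0.0876, 0,0.05,0,0,0,0,0.0876, 0,0.03,0,0,0,0,0.0876, 0,0,0,0,0,0,0.0876, 0,0,0,0,0,0,0.0876]'
python3 - <<'E'
from meas import *
s=grab("scene",4); c=s["color"].astype(np.uint8)[:,:,::-1]
cv2.imwrite("pics/f2.png",cv2.resize(c[150:400,170:450],None,fx=2.4,fy=2.4,interpolation=2))
P=cloud(s)
x,y=.609,.1945
m=(np.hypot(P[...,0]-x,P[...,1]-y)<.03)&(P[...,2]>.1)&(P[...,2]<.17); print(m.sum(),np.median(P[m][:,2]))
print(ctrl.get_obs()["force"],ctrl.get_obs()["clock"])
E
```

```text
clock: 43.05
tool_pos: [0.4905, -0.0939, 0.4026]
orientation: [35.9, 89.8, -141.6]
force: [0.6, 0.3, 0.6]
opening: 0.0873
10 0.13421924203143693
[ 0.72838211 -0.25219976  0.34665376] 43.25
```

View pics/f2.png

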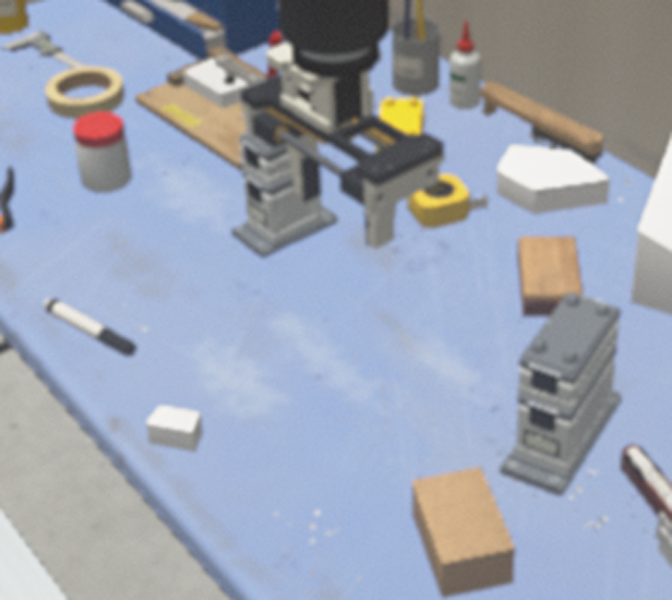

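The scene picture shows both stacks seated, the long one at (570,390) and the short one at (280,185). The bystanders are where they were and the gripper is clear. Handing in.

```bash
python3 -c "
from plant import ctrl
print(ctrl.close_job())"
```

```text
the job is handed in; nothing more can be done
None
```

All four boxes are on their plates, each deep box at the bottom with its shallow one on its lid. I handed the job in at about 43 s; the hand-in gave no verdict.

**Seating:** each box was lowered until it met light contact (8–16 N), within 0.2 mm of its expected seated height. In the final top view, both upper lids read 0.137–0.138 m against the 0.136 m expected. The scene camera read 0.136 m for the long stack.

**Bystanders:** the carton, jar, tape measure and sanding block looked unmoved in the final pictures; I judged this by eye and did not measure it.

**Checks that disagreed or were weak:**
- **Camera offset:** the two cameras disagreed by about 3 mm in x and 4–5 mm in y (8–10 mm by my first, cruder method). I used a position between them, and the gripper positions at contact agreed with it.
- **Short stack, sideways:** just before the last box went on, the picture put it about 2 mm off sideways, while the arm's own position said under 1 mm. It seated without resistance.
- **Final short-stack view:** the gripper hid most of this stack from the scene camera, leaving only 10 depth points at 0.134 m, so its final height rests on the top camera and the contact height.
- **Lid tilt:** tilt fits from the depth images were too noisy to use. I judged uprightness from the contact heights and the pictures.

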